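# Turn up the waste pot and hold the desoldering pump over it

### The arm

A 7-joint arm with a two-finger parallel gripper is mounted at the origin on the work surface. World frame = base frame: x ahead of the robot, y to its left, z up, the work surface at z = 0. Lengths are in m, angles in rad, forces in N, time in s.
With the tool pointing down it reaches from about 0.4 to 0.75 m from the base axis. Payload 19.5 kg.
Tool frame: the origin (TCP) lies where the fingers leave the gripper's body, on its centre line; the fingertips stand 73 mm ahead of it and the grasp point (between the pads) lies 54 mm ahead of it (robot.hold_point_z is the z of the grasp point in the tool frame, in m); z points along the fingers, y is the line along which they close (so a half turn about z gives the same grasp; the last joint's range is limited). The gripper opens to 85 mm and grips with 20 to 120 N. Pads are 22 mm wide; open, the fingers measure 114 mm over their backs; the gripper's body (76 mm by 85 mm) begins 54 mm behind the grasp point. The pads swing forward as they close: fully open they stand 13 mm farther back than shut.
Start: joints at [-0.042, 0.707, -0.028, 1.485, 0.022, 0.951, -0.075], TCP at [0.575, 0, 0.304] pointing down, gripper open.
Joint ranges: [-2.71, 2.71], [-0.32, 2.16], [-1.57, 1.52], [0, 2.45], [-1.46, 4.6], [0, 2.02], [-2.83, 2.83]. Speed limits (rad/s): [1.89, 1.89, 2.57, 2.57, 3.01, 3.01, 3.01].

### API

Orientations are given as a 3x3 rotation matrix whose columns are the frame's x, y, z axes.
In Python, from rig import robot, optics, sign_off gives the robot as it stands.
- The arm moves only by the tool servo_tool, never from a script. Its argument "increments" is one flat list of numbers, 7 for each row, row after row: the shift along the tool's x, y, z normalised to -1 to 1, where 1 is 0.4 m, then the turn, a rotation vector about the tool's x, y, z normalised to -1 to 1, where 1 is 90 degrees, then the opening, from 0 (shut) to 1 (fully open). In form: [tx, ty, tz, rx, ry, rz, jaw, tx, ty, tz, rx, ry, rz, jaw, ...]. A call has 1 to 12 rows; each row shifts and turns the commanded pose from where the row before left it, along the tool's axes as they then stand; what a row does not reach is not made up. A row lasts 1/8 s, in which the tool goes at most 62.5 mm and 10.7 degrees, less where a joint would pass 70% of its speed; a pose out of reach is approached as far as the arm can. A call with a number of a shift or a turn outside -1 to 1 is refused whole. A call with a gripper value outside its range is refused whole. The fingers move at their own pace and stop on an object; the grip force is fixed at half the most. Time passes only in rows, so rows that do not move let the fingers close. It gives the time, the measured TCP pose, the force, the opening and the grip force at its end, in the units of the state.
- robot.read_state(): the state, without advancing time (a new reading comes with each control period).
- optics.camera(name): name is "scene" or "side" or "wrist"; returns (picture, depth): 400x640x3 uint8, blue, green, red; 400x640 float32, m along the optical axis (not along the pixel's ray), 0 where there is no reading.
- optics.camera_params(name): a dict with "mtx" (3x3 intrinsics, pixels), "world_to_cam" (4x4, takes a point from world to camera coordinates). Camera axes: x right, y up, looking along -z (the intrinsics and any distortion apply to the point x, -y, -z); pixel columns grow to the right and rows downward; lengths in m; the calibration is good to about 2 mm. A picture is of the moment at which its call begins: read the wrist's pose just before it. camera_params takes no time and is no camera call; for the wrist camera it gives the pose at the moment of the call.
- sign_off(): hands the job in; it is judged then, once.
Trained networks look in the newest picture that a camera, given by its name, has taken for a name from the list of things; names that differ only in an ending like _2 or _b are one class to them, and where a whole thing is asked for, a point or a joint stands for the part that bears it (a point fixed in the world has none). Each returns a list of dicts, best first, with "conf" (0 to 1); they miss things now and then, are a little off and sometimes report something else, mostly with a low value. They report only what shows in the picture. A call takes as long as a camera call. They do not tell look-alikes from the thing itself.
- optics.outline_of(camera, name): "region" (400x640 bool, what is visible of it) and "bbox" ([left, top, right, bottom] in pixels, round what is visible of it).
- optics.spot_point(camera, name): "point" ([column, row] in pixels: a listed point, or the origin of a listed thing).
The state is a dict: "time_s": time; "q": joint angles; "joint_vel": joint speeds; "joint_efforts": joint torques, N m; "tcp_pos": TCP position; "orientation": TCP orientation; "contact_force": force on the tool from outside, world axes, zero at the start; "moment": the same for the moment, N m; "gripper_width": finger opening in m; "grasp_force": force on a finger pad.
Only numpy, scipy, OpenCV 4.12 (cv2) and the standard library are available. Lean on these libraries where they do the work, as an engineer would, in place of code of your own. Each camera call takes 0.05 s, during which the arm holds its last target. There are 200 camera calls.

### The job

The square metal waste pot stands mouth-down on the bench mat: turn it over so that it stands flat on the mat, mouth-up, and let go of it. Then draw the desoldering pump out of its slanted stand, turn it upright with its nozzle pointing straight down, and bring the nozzle over the middle of the pot's mouth, a few centimetres (about 4) above the rim. Finish while still holding the pump there, motionless and touching nothing but the gripper; leave everything else on the bench where it is.

Things in the scene. Friction and masses are not known exactly. Their poses are not given: they have to be found in the camera images.
- pot: Loose square aluminium pot, 56 x 56 mm, 60 mm high, walls and floor 4 mm, about 0.12 kg. Origin: outside centre of its closed base; z axis from base to open mouth (so z points down and the origin is 60 mm above the mat while it stands mouth-down, at first); x and y square to its flat sides. Any yaw. Thin bead at the rim, round grey pad, 32 mm, under the base. The bench mat's top is at z = 2 mm.
- pot_rim (a point): Centre of the pot's open mouth, in the plane of the rim, 60 mm from the base along the pot's z axis.
- pump: Loose round desoldering pump, 190 mm, 0.09 kg, balances 90 mm from tip. Origin: tip of white nozzle; z axis from tip to knob. Nozzle 9 mm thick to 24 mm, black cone to 38, aluminium barrel 22 mm thick to 160, stem 8 mm thick to 178, black knob 18 mm thick to 190. Starts nozzle-down, loose in the socket, leaning 50 degrees from vertical, 90 mm sticking out; comes out along its axis.
- pump_barrel_top (a point): On the pump's axis at the knob end of its barrel, 160 mm from the nozzle tip.
- stand: Fixed pump stand: black base plate 130 x 85 x 12 mm with a dark steel tube (35 mm outside, 27 mm inside) leaning 50 degrees from vertical. Origin on the mat under the base (plate from 55 mm behind to 75 mm ahead of it along x). The tube's open end rises towards the stand's own -x, which faces roughly the robot.
- socket_floor (a point): Centre of the inner floor of the stand's tube, 30 mm above the mat.
- socket_mouth (a point): Centre of the open end of the stand's tube, 100 mm from its floor along the tube, 94 mm above the mat.
- tin: Bystander, leave alone: small open round steel tin, 64 mm across, 34 mm high, mouth-up.
- reel: Bystander, leave alone: grey plastic reel on end, 60 mm across, 45 mm high.
- screwdriver: Bystander, leave alone: screwdriver lying on the mat, about 200 mm long, origin on the mat under its middle.
- flux: Bystander, leave alone: closed white jar, 44 mm across, 40 mm high.
- meter: Bystander, leave alone: hand multimeter lying flat, 190 x 90 x 46 mm.
- board: Bystander, leave alone: circuit board, 130 x 90 mm, on a low black block, top about 24 mm above the mat.
There are look-alikes about, which are no part of the job. Leave any blue, orange or turquoise look-alike of the pump alone.

How it is judged:
On the way, in this order (a step that is already met when the one before it is completed fails the run):
1. the pot stands flat on the mat, mouth-up, at rest and let go of (angle between pot's own z axis and vertical below 0.1 rad and height (world z) of pot below 0.008 m and linear speed of pot below 0.03 m/s and contact force between the fingers and pot below 0.1 N), for 0.2 s.
2. the pump is drawn out of its socket (nozzle tip more than 105 mm from the socket's floor) and touches the stand no more (distance between pump and socket_floor above 0.105 m and contact force between pump and stand below 0.05 N and contact force between the fingers and pump above 1 N), for 0.1 s.
At the end, for the whole second after the job is handed in: Pot mouth-up, flat on the mat (0.1 rad), at rest, let go of. Pump held by the fingers alone, still (under 0.03 m/s), nozzle down within 0.22 rad of vertical, its tip within 18 mm horizontally of the middle of the pot mouth and 77 to 142 mm above the work surface (15 to 80 mm over the rim) (all of step 1 and angle between pump's own z axis and vertical below 0.22 rad and horizontal distance between pump and pot_rim below 0.018 m and height (world z) of pump between 0.077 and 0.142 m and linear speed of pump below 0.03 m/s and contact force between the fingers and pump above 1 N and contact force between pump and pot below 0.05 N and contact force between pump and stand below 0.05 N and contact force between pump and tin below 0.05 N and contact force between pump and reel below 0.05 N and contact force between pump and screwdriver below 0.05 N and contact force between pump and flux below 0.05 N and contact force between pump and meter below 0.05 N and contact force between pump and board below 0.05 N); the arm keeps its last pose, push and grip.
It fails at once if a bystander (tin, reel, screwdriver, jar, multimeter or board) moved by more than 30 mm (distance of any of tin, reel, screwdriver, flux, meter, board from where it was at the start of the episode above 0.03 m).
It also fails if it takes over 72 s, if anything falls off the work surface, if the arm or the gripper's body presses on something with over 40 N, if the wrist force passes 120 N, or if a joint passes its speed limit or range.

## Working session

There is one attempt and no reset: what is moved stays moved. The work goes in short steps, Python scripts to look and compute and a tool call to move; the robot and the scene stay as the last step left them, time stands still between calls to the robot, and variables do not carry over. Pictures are saved under pics/ and viewed, at most 10 in all, crops included, and the job is handed in when it is done.

Besides the shell and the picture viewer there is one more tool, called after "Request:" in YAML: its name, and indented under it one key for each argument. servo_tool: Moves the arm, as the interface text tells. Its arguments: {"type":"object","properties":{"increments":{"type":"array","items":{"type":"number","minimum":-1,"maximum":1}}},"required":["increments"]}

```bash
ls; mkdir -p pics; cat > h.py <<'E'
import numpy as np, cv2
from rig import robot, optics, sign_off
def unproj(cam, px, depth):
    p=optics.camera_params(cam); K=p['mtx']; T=np.linalg.inv(p['world_to_cam'])
    px=np.atleast_2d(px).astype(float); d=np.atleast_1d(depth)
    x=(px[:,0]-K[0,2])/K[0,0]*d; y=(px[:,1]-K[1,2])/K[1,1]*d
    c=np.stack([x,-y,-d,np.ones_like(d)],1)
    return (c@T.T)[:,:3]
def proj(cam,X):
    p=optics.camera_params(cam); K=p['mtx']; c=np.c_[np.atleast_2d(X),np.ones(len(np.atleast_2d(X)))]@p['world_to_cam'].T
    return np.stack([K[0,0]*c[:,0]/-c[:,2]+K[0,2],K[1,1]*-c[:,1]/-c[:,2]+K[1,2]],1)
def cloud(cam,mask,depth):
    v,u=np.nonzero(mask&(depth>0)); return unproj(cam,np.stack([u,v],1),depth[v,u])
E
python3 - <<'E'
from h import *
np.set_printoptions(precision=4,suppress=True)
print(robot.read_state())
for c in ("scene","side"):
    im,d=optics.camera(c); cv2.imwrite(f"pics/{c}0.png",im); np.save(f"pics/{c}0.npy",d)
    print(c,{k:v for k,v in optics.camera_params(c).items()})
    for n in ("pot","pump","stand"):
        for r in optics.outline_of(c,n):
            X=cloud(c,r['region'],d)
            print(c,n,round(r['conf'],2),r['bbox'],len(X),np.percentile(X,[2,50,98],axis=0).tolist() if len(X) else '')
    for n in ("socket_floor","socket_mouth","pump_barrel_top","pump","pot"):
        for r in optics.spot_point(c,n): print(c,n,round(r['conf'],2),r['point'])
E
```

```text
pics
{'time_s': 0.0, 'q': array([-0.0417,  0.7071, -0.0276,  1.485 ,  0.022 ,  0.9509, -0.0755]), 'joint_vel': array([-0.0019,  0.0006,  0.0005,  0.0004, -0.0005, -0.0008, -0.0013]), 'joint_efforts': array([ -0.0034, -88.3211,   1.2331, -23.6173,   0.0167,   0.0064,
        -0.    ]), 'tcp_pos': array([0.5748, 0.    , 0.3034]), 'orientation': array([[-0.    ,  1.    , -0.0011],
       [ 1.    ,  0.    , -0.    ],
       [-0.    , -0.0011, -1.    ]]), 'contact_force': array([-0.8082,  0.5887,  0.1337]), 'moment': array([ 0.0285, -0.0179,  0.0117]), 'grasp_force': 0.0, 'gripper_width': 0.0850053343225762}
scene {'mtx': array([[462.5455,   0.    , 320.2415],
       [  0.    , 462.5455, 202.2399],
       [  0.    ,   0.    ,   1.    ]]), 'world_to_cam': array([[ 0.0036,  0.9999,  0.0111,  0.1346],
       [-0.8044, -0.0037,  0.5941,  0.394 ],
       [ 0.5941, -0.011 ,  0.8043, -2.0142],
       [ 0.    ,  0.    ,  0.    ,  1.    ]])}
scene pot 0.82 [420.2, 212.4, 446.9, 234.7] 401 [[0.5822643075803708, 0.22285397319081543, 0.0038736610043541564], [0.6220882788219023, 0.2541952669975134, 0.
[... 4037 characters left out ...]
338], [0.5990580857632918, -0.10372555627328839, 0.0989617835784107]]
side stand 0.27 [432.0, 300.9, 459.8, 355.7] 340 [[0.4742564522218276, 0.4240233309993632, 0.0021063626992415085], [0.5361716940911198, 0.45569069865266776, 0.022631412677422247], [0.6415890170139468, 0.501581049133059, 0.028876414391179196]]
side socket_floor 0.87 [317.9, 218.3]
side socket_floor 0.43 [470.8, 284.4]
side pump_barrel_top 0.67 [415.6, 244.4]
side pump_barrel_top 0.61 [285.5, 223.6]
side pump_barrel_top 0.47 [319.5, 187.8]
side pump_barrel_top 0.41 [349.7, 180.4]
side pump 0.71 [387.7, 261.2]
side pump 0.7 [349.4, 189.4]
side pump 0.64 [252.2, 215.0]
side pump 0.56 [293.4, 145.5]
side pot 0.72 [384.2, 280.4]
```

```bash
python3 - <<'E'
import cv2
a=cv2.imread("pics/scene0.png")[120:320,130:530]; a=cv2.resize(a,None,fx=2,fy=2,interpolation=cv2.INTER_CUBIC)
cv2.imwrite("pics/v1.png",a)
b=cv2.imread("pics/side0.png")[120:370,220:520]; cv2.imwrite("pics/v2.png",cv2.resize(b,None,fx=2.4,fy=2.4,interpolation=cv2.INTER_CUBIC))
E
```

```text
(no output)
```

View pics/v1.png

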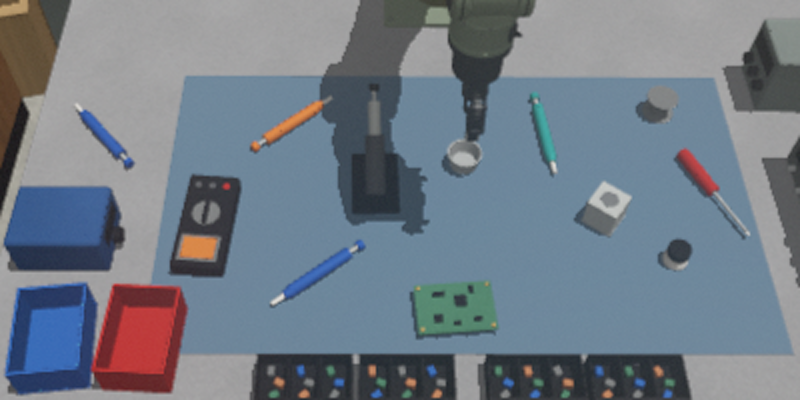

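View pics/v2.png

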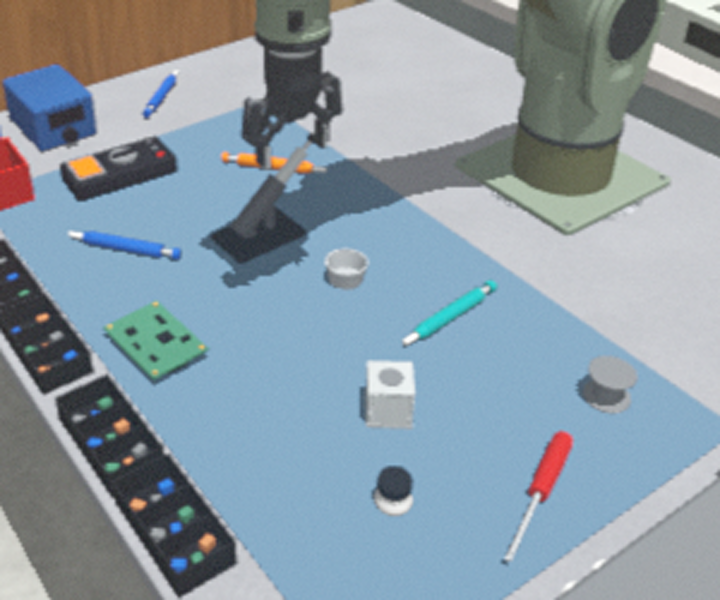

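Scene picture (original pixels): the pump sits in the stand at about (317,175). Look-alikes lie at blue (283,255), orange (275,181), turquoise (402,187) and blue (181,187). The pot is the square white block at (433,223), and the round tin at (362,198) is not it. In the side picture the pot is at (382,284) and the stand is at (328,212).

I choose the grey pump in the stand and the square pot, and I'll measure both now.

```bash
cat > m.py <<'E'
from h import *
np.set_printoptions(precision=4,suppress=True)
def pot(c):
    im,d=optics.camera(c)
    for r in optics.outline_of(c,'pot')[:1]:
        X=cloud(c,r['region'],d); T=X[(X[:,2]>.052)&(X[:,2]<.072)]
        print(c,'pot',r['conf'],len(T),T.mean(0),T[:,2].std(),cv2.minAreaRect(T[:,:2].astype(np.float32)*1000))
def pumpbox(c,lo,hi):
    im,d=optics.camera(c); X=cloud(c,np.ones(d.shape,bool),d)
    P=X[((X>lo)&(X<hi)).all(1)]; 
    m=P.mean(0);u,s,v=np.linalg.svd(P-m); print(c,'pump',len(P),m,v[0],s/np.sqrt(len(P)),P.min(0),P.max(0)); return P
if __name__=='__main__':
    for c in('scene','side','wrist'):
        try: pot(c)
        except Exception as e: print(e)
        P=pumpbox(c,np.array([.36,-.2,.09]),np.array([.5,-.09,.17]))
    im,d=optics.camera('wrist'); cv2.imwrite('pics/w0.png',im)
    for c in('scene','side'):
      im,d=optics.camera(c)
      for n in('socket_floor','socket_mouth','tin','reel','flux','screwdriver','board','meter'):
        for r in optics.spot_point(c,n)[:1]:
            u,v=map(int,np.round(r['point'])); z=d[v,u]; print(c,n,round(r['conf'],2),r['point'],unproj(c,r['point'],z))
E
python3 m.py
```

```text
scene pot 0.98 243 [0.6127 0.258  0.0617] 0.0034888654296458058 ((609.5479125976562, 259.81243896484375), (57.10755157470703, 62.02851104736328), 55.841495513916016)
scene pump 143 [ 0.4682 -0.1492  0.1248] [ 0.7666  0.0369 -0.6411] [0.0256 0.0067 0.0053] [ 0.4251 -0.1597  0.0911] [ 0.4993 -0.1311  0.161 ]
side pot 0.68 290 [0.6103 0.2616 0.0607] 0.002622516811538497 ((607.0947875976562, 258.2350769042969), (62.761634826660156, 55.60373306274414), 53.97322463989258)
side pump 116 [ 0.4673 -0.1455  0.1225] [ 0.7758  0.0966 -0.6235] [0.0254 0.0059 0.0042] [ 0.4282 -0.1585  0.0901] [ 0.4997 -0.1323  0.1588]
wrist pot 0.33 0 [nan nan nan] nan ((0.0, 0.0), (0.0, 0.0), 0.0)
wrist pump 1086 [ 0.4849 -0.1456  0.1092] [-0.6659 -0.168   0.7269] [0.0121 0.0067 0.0033] [ 0.4684 -0.1672  0.09  ] [ 0.5    -0.1324  0.1286]
scene socket_floor 0.57 [318.2, 218.7] [[ 0.5761 -0.1441  0.0167]]
scene socket_mouth 0.91 [313.2, 186.4] [[ 0.4161 -0.1629  0.0009]]
scene tin 0.77 [362.0, 199.1] [[0.4813 0.0191 0.0083]]
scene reel 0.71 [459.6, 174.3] [[0.389  0.3914 0.0441]]
scene flux 0.69 [468.7, 248.2] [[0.
[... 298 characters left out ...]
, 195.8] [[ 0.5141 -0.1392  0.1034]]
side tin 0.68 [360.3, 236.0] [[0.5092 0.0231 0.0165]]
side reel 0.73 [470.5, 285.0] [[0.3743 0.4022 0.0112]]
side flux 0.7 [383.3, 327.5] [[0.7087 0.3828 0.03  ]]
side screwdriver 0.74 [443.0, 329.7] [[0.5714 0.4723 0.015 ]]
side board 0.7 [287.1, 263.5] [[0.7982 0.0077 0.0262]]
side meter 0.56 [267.5, 193.2] [[ 0.6619 -0.4031  0.0313]]m.py:7: RuntimeWarning: Mean of empty slice.
  print(c,'pot',r['conf'],len(T),T.mean(0),T[:,2].std(),cv2.minAreaRect(T[:,:2].astype(np.float32)*1000))
  ret = um.true_divide(
  ret = _var(a, axis=axis, dtype=dtype, out=out, ddof=ddof,
  arrmean = um.true_divide(arrmean, div, out=arrmean,
  ret = ret.dtype.type(ret / rcount)
```

View pics/w0.png

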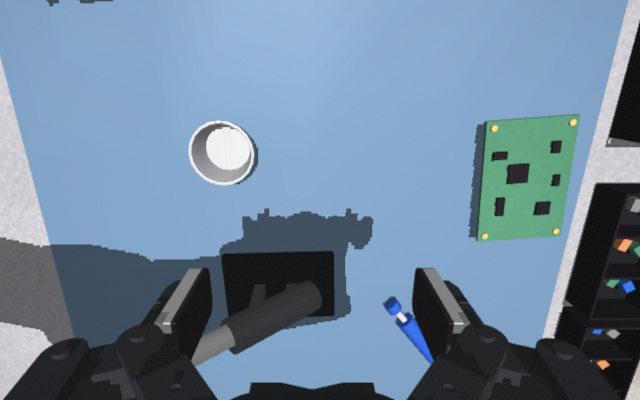

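The wrist picture shows the tin at (222,152), the stand with the pump at (270,310) and the board at (527,178). First I'll make a gentle exploratory move towards the pot and collect joint data to fit the arm's kinematics.

Request:
servo_tool:
  increments: [0.125,-0.06,0,0,0,0,1,0.125,-0.06,0,0,0,0,1,0.125,-0.06,0,0,0,0,1,0,0,0,0,0,0.1,1,0,0,0,0,0,0.1,1,0,0,0,0,0,0.1,1,0,0,0,0,0,0.09,1,0,0,0,0,0,0,1]

```text
time_s: 3.3
tcp_pos: [0.503, 0.1502, 0.3039]
orientation: [[0.574, 0.819, 0.0], [0.819, -0.574, -0.0], [-0.0, 0.0, -1.0]]
contact_force: [0.5, 0.4, 0.8]
gripper_width: 0.0853
grasp_force: 0.0
```

```bash
cat > log.py <<'E'
import json
from rig import robot
s=robot.read_state(); open('log.txt','a').write(json.dumps({k:s[k].tolist() for k in('q','tcp_pos','orientation')})+'\n')
E
python3 log.py; tail -1 log.txt
```

```text
{"q": [-0.4523423811548325, 0.6403902206629343, 0.18518750664649225, 1.6710321013124807, -0.14745323289544723, 0.8438998231350642, -0.8164962762889767], "tcp_pos": [0.5029600722097008, 0.15018629553057464, 0.30387857136609764], "orientation": [[0.5742196710814248, 0.8187012698616847, 8.366905290558884e-06], [0.8187012463609352, -0.5742196520876165, -0.00024568969818292965], [-0.0001963420264492655, 0.00014792985346829125, -0.9999999697832831]]}
```

Request:
servo_tool:
  increments: [0,0,0,0,0.1,0,1,0,0,0,0,0.1,0,1,0,0,0,0,0.1,0,1,0,0,0,0,0.1,0,1,0,0,0,0,0.1,0,1,0,0,0,0,0,0,1]

```text
time_s: 4.05
tcp_pos: [0.5067, 0.1505, 0.3015]
orientation: [[0.452, 0.825, 0.341], [0.643, -0.565, 0.517], [0.619, -0.014, -0.785]]
contact_force: [0.3, -0.1, -0.5]
gripper_width: 0.0855
grasp_force: 0.0
```

```bash
python3 log.py; tail -1 log.txt
```

```text
{"q": [0.2726252988625233, 0.6681999751049431, -0.7152856722543074, 2.052821388371714, -0.6119750470541985, 0.05010755102708645, -0.21708352533758224], "tcp_pos": [0.5067294244119761, 0.15048278475295493, 0.3015039932619439], "orientation": [[0.4515267585506432, 0.8246383454637678, 0.340727435795136], [0.6426242921243822, -0.5654751602347372, 0.516983425584549], [0.6189972580588592, -0.014472123143393894, -0.785259799153972]]}
```

Request:
servo_tool:
  increments: [0,0,0,0,0.1,0,1,0,0,0,0,0.1,0,1,0,0,0,0,0.1,0,1,0,0,0,0,0,0,1]

```text
time_s: 4.55
tcp_pos: [0.5551, 0.1203, 0.3444]
orientation: [[0.291, 0.859, 0.421], [0.382, -0.507, 0.773], [0.877, -0.064, -0.475]]
contact_force: [-0.7, 0.3, -1.0]
gripper_width: 0.0854
grasp_force: 0.0
```

```bash
python3 log.py; tail -1 log.txt
cat > kin.py <<'E'
import numpy as np, json
from scipy.spatial.transform import Rotation as R
def fr(q):
    M=np.eye(3); out=[M]
    for i,a in enumerate(q):
        M=M@R.from_euler('z' if i%2==0 else 'y',a).as_matrix(); out.append(M)
    return out
OFF=R.from_euler('z',np.pi/2).as_matrix()
def A(q):
    f=fr(q); e=np.eye(3)
    # d1 (z), offset x after q1, a (z after q3), elbow x offset, b(z after q5), x offset after q4 , c
    return np.stack([e[2],f[3]@e[2],f[3]@e[0],f[5]@e[2],f[4]@e[0],f[7]@e[2],f[6]@e[0]],1)
if __name__=='__main__':
    np.set_printoptions(precision=4,suppress=True)
    L=[dict(q=[-.0417,.7071,-.0276,1.485,.022,.9509,-.0755],tcp_pos=[.5748,0,.3034],orientation=[[0,1,-.0011],[1,0,0],[0,-.0011,-1]])]+[json.loads(l) for l in open('log.txt')]
    for l in L: print(np.abs(fr(l['q'])[7]@OFF-np.array(l['orientation'])).max())
    M=np.concatenate([A(l['q']) for l in L]); b=np.concatenate([l['tcp_pos'] for l in L])
    for cols in ([0,1,3,5],[0,1,2,3,4,5],range(7)):
        s=np.linalg.lstsq(M[:,list(cols)],b,rcond=1e-4); print(list(cols),s[0],np.abs(M[:,list(cols)]@s[0]-b).max(),s[3])
E
python3 kin.py
```

```text
{"q": [0.6699733130932887, 0.959569272090369, -1.231055916612672, 1.9748667450532673, -0.8289579685646604, 0.003977073310883715, 0.25963554240102454], "tcp_pos": [0.5550875152708066, 0.12034803945983605, 0.3443511262901465], "orientation": [[0.29066728302676476, 0.8593409431183039, 0.4207679574995969], [0.38161565925871815, -0.5073823865515641, 0.7726141355332384], [0.877429210356239, -0.06400201010736611, -0.4754174202906788]]}
4.690754462303362e-05
1.1484393421628498
1.2379945161177188
1.754858420712478
[0, 1, 3, 5] [0.0043 0.6509 0.1411 0.0958] 0.3415669896819936 [3.429  1.8089 0.8109 0.5588]
[0, 1, 2, 3, 4, 5] [ 0.0303  0.3335  0.6251 -0.2209 -0.0045 -0.2546] 0.3168502672143553 [3.8436 2.8393 0.8216 0.6153 0.317  0.1042]
[0, 1, 2, 3, 4, 5, 6] [ 1.0394 -0.1874 -0.8899  0.4427  0.0521  0.831  -1.019 ] 0.20192377770074 [3.8443 3.3238 1.2762 0.6164 0.3676 0.1515 0.0835]
```

```bash
cat > kin.py <<'E'
import numpy as np, json, itertools
from scipy.spatial.transform import Rotation as R
SG=np.ones(7)
def fr(q,sg=None):
    sg=SG if sg is None else sg
    M=np.eye(3); out=[M]
    for i,a in enumerate(q):
        M=M@R.from_euler('z' if i%2==0 else 'y',sg[i]*a).as_matrix(); out.append(M)
    return out
OFF=R.from_euler('z',np.pi/2).as_matrix()
def A(q):
    f=fr(q); e=np.eye(3)
    return np.stack([e[2],f[3]@e[2],f[3]@e[0],f[5]@e[2],f[4]@e[0],f[7]@e[2],f[6]@e[0]],1)
if __name__=='__main__':
    np.set_printoptions(precision=4,suppress=True)
    L=[dict(q=[-.0417,.7071,-.0276,1.485,.022,.9509,-.0755],tcp_pos=[.5748,0,.3034],orientation=[[0,1,-.0011],[1,0,0],[0,-.0011,-1]])]+[json.loads(l) for l in open('log.txt')]
    res=[]
    for s in itertools.product([1,-1],repeat=7):
      for o in np.arange(4)*np.pi/2:
        O=R.from_euler('z',o).as_matrix()
        res.append((max(np.abs(fr(l['q'],s)[7]@O-np.array(l['orientation'])).max() for l in L),s,o))
    res.sort(key=lambda r:r[0]); print(res[:4])
    SG[:]=res[0][1]
    M=np.concatenate([A(l['q']) for l in L]); b=np.concatenate([l['tcp_pos'] for l in L])
    for cols in ([0,1,3,5],[0,1,2,3,4,5],range(7)):
        s=np.linalg.lstsq(M[:,list(cols)],b,rcond=1e-4); print(list(cols),s[0],np.abs(M[:,list(cols)]@s[0]-b).max(),s[3])
E
python3 kin.py
```

```text
[(np.float64(4.690754462303313e-05), (-1, 1, -1, 1, -1, 1, -1), np.float64(1.5707963267948966)), (np.float64(0.5549893465453173), (-1, -1, 1, -1, 1, -1, -1), np.float64(1.5707963267948966)), (np.float64(0.8428094601489942), (1, -1, 1, -1, -1, -1, -1), np.float64(1.5707963267948966)), (np.float64(0.8778535286090821), (-1, -1, 1, -1, -1, -1, -1), np.float64(1.5707963267948966))]
[0, 1, 3, 5] [0.2781 0.5311 0.286  0.2132] 0.031923367333869204 [3.429  1.8089 0.8109 0.5588]
[0, 1, 2, 3, 4, 5] [ 0.2774  0.4542  0.0847  0.2347 -0.0329  0.1562] 0.03243251631924556 [3.8436 2.8393 0.8216 0.6153 0.317  0.1042]
[0, 1, 2, 3, 4, 5, 6] [ 0.3615  0.4108 -0.0416  0.29   -0.0281  0.2467 -0.0849] 0.03346662655723511 [3.8443 3.3238 1.2762 0.6164 0.3676 0.1515 0.0835]
```

```bash
cat > fit.py <<'E'
from kin import *
import sys
np.set_printoptions(precision=4,suppress=True)
SG[:]=[-1,1,-1,1,-1,1,-1]
L=[dict(q=[-.0417,.7071,-.0276,1.485,.022,.9509,-.0755],tcp_pos=[.5748,0,.3034])]+[json.loads(l) for l in open('log.txt')]
b=np.concatenate([l['tcp_pos'] for l in L])
def cols(q):
    f=fr(q); e=np.eye(3)
    return {'z0':f[0][:,2],'z2':f[2][:,2],'z4':f[4][:,2],'z6':f[6][:,2],'y1':f[1][:,1],'y3':f[3][:,1],'y5':f[5][:,1],'x1':f[1][:,0],'x2':f[2][:,0],'x3':f[3][:,0],'x4':f[4][:,0],'x5':f[5][:,0],'x6':f[6][:,0],'bx':e[0],'by':e[1],'x7':f[7][:,0],'y7':f[7][:,1]}
C=[cols(l['q']) for l in L]
base=['z0','z2','z4','z6']
def fit(ns):
    M=np.concatenate([np.stack([c[n] for n in ns],1) for c in C]); s=np.linalg.lstsq(M,b,rcond=None)[0]
    return np.abs(M@s-b).max(),ns,s
ex=[n for n in C[0] if n not in base]
for k in (1,2,3):
    for r in sorted((fit(base+list(c)) for c in itertools.combinations(ex,k)),key=lambda r:r[0])[:6]: print(r[0],r[1][4:],r[2])
E
python3 fit.py
```

```text
0.004620072870463343 ['y5'] [ 0.305   0.5442  0.2725  0.2541 -0.0321]
0.005319211006267366 ['y3'] [ 0.3142  0.5157  0.2927  0.2287 -0.0297]
0.009765169984883526 ['by'] [ 0.3098  0.5159  0.3046  0.2242 -0.0297]
0.011358960619470948 ['y1'] [ 0.3018  0.5336  0.2838  0.2462 -0.0284]
0.01759827047433804 ['y7'] [ 0.3033  0.5395  0.2891  0.2364 -0.0281]
0.02673141177804715 ['bx'] [0.3105 0.4249 0.2483 0.1868 0.0958]
2.094610291758503e-05 ['y1', 'y3'] [ 0.3131  0.5206  0.2902  0.2363 -0.01   -0.0219]
0.001892636378050816 ['y1', 'y5'] [ 0.3059  0.542   0.2749  0.2546 -0.0083 -0.0249]
0.0020813111003208373 ['y3', 'x5'] [ 0.309   0.528   0.2942  0.2262 -0.0324  0.0117]
0.002542543018068222 ['y3', 'by'] [ 0.3146  0.5149  0.2975  0.2279 -0.0204 -0.011 ]
0.00305200177454501 ['y3', 'x4'] [ 0.318   0.5342  0.2943  0.2347 -0.0309  0.0182]
0.0031323205718019054 ['y3', 'x1'] [ 0.3344  0.4866  0.2897  0.2295 -0.0303  0.0211]
1.4099840185521906e-05 ['y1', 'y3', 'y5'] [ 0.313   0.5209  0.29    0.2365 -0.01   -0.0217 -0.0003]
1.662398170132473e-05 ['y1', 'y3', 'bx'] [ 0.3131  0.5208  0.2902  0.2363 -0.0101 -0.0219 -0.0001]
1.7308380815594937e-05 ['y1', 'y3', 'y7'] [ 0.3131  0.5207  0.2902  0.2363 -0.0101 -0.0218 -0.    ]
1.9292188975339464e-05 ['y1', 'y3', 'x3'] [ 0.3131  0.5207  0.2902  0.2363 -0.01   -0.0219 -0.    ]
1.963511705282972e-05 ['y1', 'y3', 'x6'] [ 0.3131  0.5207  0.2902  0.2363 -0.01   -0.0219  0.    ]
2.0013684848718682e-05 ['y1', 'y3', 'x5'] [ 0.3131  0.5207  0.2902  0.2362 -0.01   -0.0219  0.0001]
```

```bash
cat > ik.py <<'E'
from kin import *
from scipy.optimize import least_squares
np.set_printoptions(precision=3,suppress=True,linewidth=150)
SG[:]=[-1,1,-1,1,-1,1,-1]
LO=np.array([-2.71,-.32,-1.57,0,-1.46,0,-2.83]); HI=np.array([2.71,2.16,1.52,2.45,4.6,2.02,2.83])
def fk(q,full=False):
    f=fr(q); sh=np.array([0,0,.3131])-.01*f[1][:,1]; el=sh+.5206*f[2][:,2]; w=el-.0219*f[3][:,1]+.2902*f[4][:,2]
    p=w+.2363*f[6][:,2]
    return (p,f[7]@OFF,el,w) if full else (p,f[7]@OFF)
def Rzy(z,y):
    z=np.array(z,float);z/=np.linalg.norm(z); y=np.array(y,float); y-=y@z*z; y/=np.linalg.norm(y); return np.stack([np.cross(y,z),y,z],1)
def ik(p,Rm,q0=None,n=40,m=.05,seed=0,reg=1e-3,rest=None):
    rng=np.random.default_rng(seed); best=[]
    def e(q):
        P,O=fk(q); r=[(P-p)*10,R.from_matrix(O.T@Rm).as_rotvec()*3]
        if rest is not None: r.append(reg*(q-rest))
        return np.concatenate(r)
    for i in range(n if q0 is None else 1):
        x=rng.uniform(LO+m,HI-m) if q0 is None else np.clip(q0,LO+m+1e-4,HI-m-1e-4)
        s=least_squares(e,x,bounds=(LO+m,HI-m))
        P,O=fk(s.x)
        er=np.linalg.norm(P-p)+.1*np.linalg.norm(R.from_matrix(O.T@Rm).as_rotvec())
        best.append((er,s.x))
    return sorted(best,key=lambda t:t[0])
def tz(az,d): a,d=np.radians(az),np.radians(d); return np.array([np.cos(a)*np.cos(d),np.sin(a)*np.cos(d),-np.sin(d)])
def hz(az): a=np.radians(az); return np.array([-np.sin(a),np.cos(a),0])
E
cat > t1.py <<'E'
from ik import *
pot=np.array([.609,.259])
for az in(55,-35,145):
  for d in(15,30,45):
    for s in(1,-1):
      Rm=Rzy(tz(az,d),s*hz(az)); p=np.r_[pot,.024]-.054*Rm[:,2]
      r=[x for x in ik(p,Rm,n=24) if x[0]<2e-3]
      print(az,d,s,len(r)); 
      u=[]
      for x in r:
          if all(np.abs(x[1]-v).max()>.5 for v in u):
              u.append(x[1])
      for v in u[:3]: print('   ',v,fk(v,1)[2:])
E
python3 t1.py
```

```text
55 15 1 11
    [ 0.553  2.001 -1.497  1.918  2.857  0.526  0.676] (array([ 0.397, -0.257,  0.096]), array([0.448, 0.029, 0.099]))
    [-0.5    1.599  0.644  1.95   3.694  1.969 -1.933] (array([0.461, 0.241, 0.299]), array([0.448, 0.029, 0.099]))
    [ 0.017  1.446 -0.253  1.934  3.956  1.265 -1.218] (array([ 0.516, -0.019,  0.378]), array([0.448, 0.029, 0.099]))
55 15 -1 15
    [ 0.534  1.918 -1.373  1.919  3.091  0.507 -2.775] (array([ 0.416, -0.258,  0.136]), array([0.448, 0.029, 0.099]))
    [-0.496  1.595  0.635  1.95   3.699  1.963  1.219] (array([0.463, 0.239, 0.301]), array([0.448, 0.029, 0.099]))
    [ 0.123  1.474 -0.434  1.931  3.948  1.113  2.06 ] (array([ 0.513, -0.074,  0.363]), array([0.448, 0.029, 0.099]))
55 30 1 11
    [ 0.437  1.699 -1.306  1.948  2.733  0.638  0.413] (array([ 0.464, -0.227,  0.247]), array([0.465, 0.053, 0.169]))
    [ 0.349  1.535 -1.024  1.95   3.145  0.587 -0.168] (array([ 0.485, -0.187,  0.332]), array([0.465, 0.053, 0.169]))
    [-0.191  1.291  0.016  1.968  3.88   1.143 -1.494] (array([0.493, 0.085, 0.457]), array([0.465, 0.053, 0.169]))
55 3
[... 3316 characters left out ...]
09   1.567 -0.936  0.413  0.307  1.754 -2.592] (array([0.519, 0.037, 0.315]), array([0.777, 0.141, 0.229]))
    [-0.256  1.533  0.238  0.434 -0.778  1.783 -2.283] (array([0.506, 0.122, 0.333]), array([0.777, 0.141, 0.229]))
    [-0.048  1.642 -1.52   0.408  0.851  1.854 -2.712] (array([0.519, 0.015, 0.276]), array([0.777, 0.141, 0.229]))
145 45 -1 11
    [-0.09   1.568 -0.941  0.413  0.312  1.754  0.549] (array([0.519, 0.037, 0.315]), array([0.777, 0.141, 0.229]))
    [-0.17   1.525 -0.326  0.424 -0.259  1.726  0.713] (array([0.514, 0.078, 0.337]), array([0.777, 0.141, 0.229]))
    [-0.255  1.526  0.222  0.452 -0.763  1.77   0.863] (array([0.506, 0.122, 0.337]), array([0.776, 0.141, 0.23 ]))
```

```bash
cat > plan.py <<'E'
from ik import *
def inc(P0,P1):
    (p,O),(p1,O1)=P0,P1
    return np.r_[O.T@(p1-p)/.4, R.from_matrix(O.T@O1).as_rotvec()/(np.pi/2)]
def apply(P,r):
    p,O=P; return p+O@(r[:3]*.4), O@R.from_rotvec(r[3:6]*np.pi/2).as_matrix()
def jrows(qs,jaw,nd=2,q0=None):
    """joint path -> rounded rows, drift-free; tracks with local ik to predict"""
    P=fk(qs[0]); q=np.array(qs[0]); out=[]
    for t in qs[1:]:
        r=np.round(inc(P,fk(t)),nd); P=apply(P,r); out.append(r)
        qn=ik(P[0],P[1],q0=q,m=0,reg=.02,rest=q)[0][1]
        if np.abs(qn-q).max()>.3 or np.abs(r[3:]).max()>.119 or np.abs(r[:3]).max()>.15: print('big',len(out),qn-q,r)
        q=qn
    print(len(out)); print(' '.join(', '.join(f'{v:g}' for v in np.r_[r,jaw]+0.)+',' for r in out)); print('pred q',q,'pose',P[0],P[1][:,2]); return q,P
def lerp(a,b,n): return [a+(b-a)*i/n for i in range(1,n+1)]
E
cat > t2.py <<'E'
from plan import *
from rig import robot
q=robot.read_state()['q']
Rm=Rzy(tz(55,25),hz(55)); rest=np.array([-.19,1.29,.016,1.97,3.88,1.14,-1.49])
pg=np.r_[.609,.259,.028]-.054*Rm[:,2]
for nm,p in(('grasp',pg),('pre',pg-.1*Rm[:,2]),('hi',pg-.1*Rm[:,2]+[0,0,.13])):
    r=ik(p,Rm,q0=rest,rest=rest,reg=1e-3)[0]; print(nm,r,p); qB=r[1]
qA=q.copy(); qA[5]=.45
jrows([q]+lerp(q,qA,3)+lerp(qA,qB,26),1)
E
python3 t2.py
```

```text
grasp (np.float64(6.617794792954654e-09), array([-0.158,  1.33 , -0.01 ,  1.972,  3.892,  1.243, -1.443])) [0.581 0.219 0.051]
pre (np.float64(2.3305706843073375e-08), array([-0.017,  1.269,  0.024,  2.193,  4.013,  1.35 , -1.319])) [0.529 0.145 0.093]
hi (np.float64(1.6845211511098384e-08), array([-0.017,  0.959,  0.025,  2.253,  4.08 ,  1.192, -1.522])) [0.529 0.145 0.223]
big 24 [ 0.25   0.017 -0.362 -0.008  0.142  0.     0.142] [-0.04  0.07 -0.01 -0.08 -0.04 -0.04]
big 25 [ 0.205  0.09  -0.32   0.012  0.141  0.     0.141] [-0.02  0.08 -0.01 -0.08 -0.04 -0.04]
big 29 [ 0.004  0.322 -0.449  0.352  0.968  0.718 -0.821] [-0.    0.1  -0.02 -0.1  -0.01 -0.01]
29
0.02, -0.08, -0.01, 0.09, 0.02, 0, 1, 0.02, -0.09, 0, 0.09, 0.03, 0, 1, 0.03, -0.08, -0.01, 0.09, 0.02, 0, 1, -0.09, -0.03, 0.01, 0.04, -0.07, -0.05, 1, -0.09, -0.02, 0.02, 0.04, -0.07, -0.04, 1, -0.09, -0.03, 0.01, 0.03, -0.08, -0.05, 1, -0.09, -0.03, 0.02, 0.04, -0.09, -0.04, 1, -0.1, -0.02, 0.02, 0.03, -0.08, -0.04, 1, -0.09, -0.02, 0.01, 0.03, -0.09, -0.05, 1, -0.08, -0.03, 0.02, 0.03, -0.08, -0.04, 1, -0.09, -0.01, 0.01, 0
[... 174 characters left out ...]
0.05, 1, -0.07, 0.01, 0, -0.01, -0.09, -0.05, 1, -0.07, 0.02, 0.01, -0.01, -0.08, -0.05, 1, -0.06, 0.02, 0, -0.03, -0.08, -0.05, 1, -0.06, 0.04, 0, -0.03, -0.08, -0.05, 1, -0.06, 0.04, 0, -0.04, -0.07, -0.05, 1, -0.05, 0.05, -0.01, -0.05, -0.07, -0.04, 1, -0.04, 0.05, -0.01, -0.06, -0.06, -0.05, 1, -0.04, 0.07, 0, -0.07, -0.06, -0.04, 1, -0.04, 0.07, -0.01, -0.08, -0.04, -0.04, 1, -0.02, 0.08, -0.01, -0.08, -0.04, -0.04, 1, -0.03, 0.09, -0.02, -0.09, -0.03, -0.03, 1, -0.01, 0.09, -0.01, -0.1, -0.02, -0.02, 1, -0.01, 0.1, -0.01, -0.1, -0.01, -0.02, 1, 0, 0.1, -0.02, -0.1, -0.01, -0.01, 1,
pred q [ 0.645  1.481 -1.57   2.239  2.461  0.718  0.445] pose [0.527 0.144 0.222] [ 0.523  0.742 -0.419]
```

```bash
cat > t2.py <<'E'
from plan import *
from rig import robot
q=robot.read_state()['q']
rest=np.array([-.19,1.0,.016,1.97,1.6,1.14,-1.5])
qD=np.array([-.3,.55,0,1.75,.1,.85,-.6])
r=ik(np.array([.48,.12,.33]),Rzy(tz(-80,35),hz(-80)),q0=rest,rest=rest,reg=2e-3)[0]; print(r); qE=r[1]
r=ik(np.array([.48,.12,.33]),Rzy(tz(-80,35),-hz(-80)),q0=rest,rest=rest,reg=2e-3)[0]; print(r)
rest=np.array([-.19,1.0,.016,1.97,3.88,1.14,-1.49])
Rm=Rzy(tz(55,25),hz(55)); 
pg=np.r_[.609,.259,.028]-.054*Rm[:,2]
r=ik(pg-.1*Rm[:,2]+[0,0,.13],Rm,q0=rest,rest=rest,reg=1e-3)[0]; print(r); qF=r[1]
q1,_=jrows([q]+lerp(q,qD,10),1)
q2,_=jrows([qD]+lerp(qD,qE,12),1)
jrows([qE]+lerp(qE,qF,16),1)
E
python3 t2.py
```

```text
(np.float64(1.8761041198860268e-07), array([-0.506,  0.772, -0.304,  1.689,  0.931,  1.533, -1.083]))
(np.float64(0.011498161041425127), array([-1.18 ,  1.224,  1.47 ,  1.734, -0.366,  0.928, -2.78 ]))
(np.float64(1.4090157270855429e-08), array([-0.012,  0.959,  0.017,  2.252,  4.078,  1.186, -1.518]))
10
-0.03, -0.04, 0.06, 0.04, -0.05, -0.03, 1, -0.02, -0.04, 0.05, 0.04, -0.06, -0.02, 1, -0.02, -0.04, 0.04, 0.03, -0.06, -0.03, 1, -0.03, -0.03, 0.02, 0.03, -0.07, -0.02, 1, -0.02, -0.02, 0.01, 0.02, -0.08, -0.02, 1, -0.02, -0.01, -0.01, 0.01, -0.08, -0.02, 1, -0.03, -0.01, -0.02, 0, -0.09, 0, 1, -0.03, -0.01, -0.04, -0.02, -0.08, 0, 1, -0.04, 0, -0.06, -0.02, -0.09, 0, 1, -0.05, 0.01, -0.06, -0.03, -0.08, 0.02, 1,
pred q [-0.382  0.56   0.144  1.749 -0.004  0.839 -0.485] pose [0.482 0.097 0.326] [ 0.016 -0.071 -0.997]
12
0, -0.02, 0.02, 0.02, -0.05, -0.03, 1, 0, -0.02, 0.01, 0.01, -0.04, -0.02, 1, 0, -0.02, 0.01, 0.01, -0.05, -0.03, 1, 0, -0.01, 0, 0.01, -0.05, -0.02, 1, 0, 0, 0.01, 0, -0.05, -0.02, 1, 0, 0, 0, -0.01, -0.05, -0.02, 1, 0, 0, -0.01, -0.01, -0.05, -0.02, 1, 0, 0.01, 0, 
[... 342 characters left out ...]
.05, -0.09, -0.06, 0, 1, -0.04, 0.07, 0.06, -0.09, -0.05, -0.02, 1, -0.03, 0.06, 0.05, -0.09, -0.04, -0.02, 1, -0.02, 0.04, 0.04, -0.09, -0.04, -0.03, 1, -0.01, 0.04, 0.04, -0.09, -0.03, -0.03, 1, 0.01, 0.04, 0.02, -0.1, -0.01, -0.03, 1, 0.02, 0.03, 0.01, -0.09, 0, -0.03, 1, 0.03, 0.03, 0, -0.1, 0, -0.04, 1, 0.03, 0.04, -0.01, -0.09, 0.01, -0.03, 1, 0.05, 0.04, -0.02, -0.1, 0.02, -0.02, 1, 0.05, 0.04, -0.03, -0.1, 0.03, -0.03, 1, 0.06, 0.05, -0.04, -0.1, 0.03, -0.01, 1, 0.05, 0.07, -0.05, -0.1, 0.04, -0.02, 1, 0.06, 0.07, -0.05, -0.1, 0.03, 0, 1, 0.07, 0.08, -0.05, -0.09, 0.03, -0.01, 1,
pred q [ 0.097  0.966 -0.177  2.256  4.011  1.072 -1.399] pose [0.529 0.144 0.221] [ 0.527  0.741 -0.416]
```

Execute the first segment, back to tool-down.

Request:
servo_tool:
  increments: [-0.03,-0.04,0.06,0.04,-0.05,-0.03,1,-0.02,-0.04,0.05,0.04,-0.06,-0.02,1,-0.02,-0.04,0.04,0.03,-0.06,-0.03,1,-0.03,-0.03,0.02,0.03,-0.07,-0.02,1,-0.02,-0.02,0.01,0.02,-0.08,-0.02,1,-0.02,-0.01,-0.01,0.01,-0.08,-0.02,1,-0.03,-0.01,-0.02,0,-0.09,0,1,-0.03,-0.01,-0.04,-0.02,-0.08,0,1,-0.04,0,-0.06,-0.02,-0.09,0,1,-0.05,0.01,-0.06,-0.03,-0.08,0.02,1]

```text
time_s: 5.8
tcp_pos: [0.4802, 0.0973, 0.332]
orientation: [[0.228, 0.973, 0.024], [0.971, -0.225, -0.08], [-0.073, 0.041, -0.997]]
contact_force: [0.3, 0.0, -0.0]
gripper_width: 0.0853
grasp_force: 0.0
```

```bash
python3 log.py; tail -1 log.txt|cut -c1-170
```

```text
{"q": [-0.44255116969372915, 0.5559068811939953, 0.2365889998241711, 1.7512803006251099, -0.05429077006933894, 0.8436849347698814, -0.4335848870285094], "tcp_pos": [0.480
```

Request:
servo_tool:
  increments: [0,-0.02,0.02,0.02,-0.05,-0.03,1,0,-0.02,0.01,0.01,-0.04,-0.02,1,0,-0.02,0.01,0.01,-0.05,-0.03,1,0,-0.01,0,0.01,-0.05,-0.02,1,0,0,0.01,0,-0.05,-0.02,1,0,0,0,-0.01,-0.05,-0.02,1,0,0,-0.01,-0.01,-0.05,-0.02,1,0,0.01,0,-0.01,-0.05,-0.01,1,0,0.01,-0.01,-0.02,-0.05,-0.01,1,0,0.01,-0.02,-0.03,-0.05,-0.01,1,0,0.02,-0.01,-0.02,-0.05,0,1,-0.01,0.02,-0.03,-0.04,-0.04,0,1]

```text
time_s: 7.3
tcp_pos: [0.4803, 0.1222, 0.3367]
orientation: [[-0.092, 0.983, 0.161], [0.563, 0.185, -0.806], [-0.821, 0.017, -0.57]]
contact_force: [-0.1, -0.1, -0.3]
gripper_width: 0.0855
grasp_force: 0.0
```

```bash
python3 log.py; tail -1 log.txt|cut -c1-170; cat > t3.py <<'E'
from plan import *
from rig import robot
q=robot.read_state()['q']
rest=np.array([-.19,1.0,.016,1.97,3.88,1.14,-1.49])
Rm=Rzy(tz(55,25),hz(55)); 
pg=np.r_[.609,.259,.028]-.054*Rm[:,2]
qF=ik(pg-.1*Rm[:,2]+[0,0,.13],Rm,q0=rest,rest=rest,reg=1e-3)[0][1]
jrows([q]+lerp(q,qF,16),1)
E
python3 t3.py
```

```text
{"q": [-0.9513737189093251, 0.8182134775047701, 0.5483391058834048, 1.707327872583513, 0.5850281929909593, 1.1095587966502924, -0.6894152259592703], "tcp_pos": [0.4802732
big 13 [ 0.074  0.    -0.048  0.04   0.228  0.037 -0.017] [ 0.04  0.07 -0.04 -0.12  0.    0.  ]
big 14 [ 0.063  0.002 -0.052  0.033  0.211  0.018 -0.033] [ 0.03  0.09 -0.04 -0.12 -0.    0.02]
big 16 [ 0.068  0.002 -0.037  0.041  0.222  0.026 -0.021] [ 0.02  0.1  -0.06 -0.12 -0.01  0.02]
16
-0.09, 0.05, 0.06, -0.04, -0.09, -0.04, 1, -0.07, 0.04, 0.07, -0.04, -0.09, -0.05, 1, -0.06, 0.05, 0.06, -0.05, -0.07, -0.05, 1, -0.04, 0.04, 0.06, -0.06, -0.07, -0.05, 1, -0.02, 0.05, 0.05, -0.07, -0.05, -0.05, 1, 0, 0.04, 0.04, -0.08, -0.04, -0.05, 1, 0.01, 0.05, 0.03, -0.09, -0.03, -0.04, 1, 0.02, 0.05, 0.02, -0.09, -0.03, -0.04, 1, 0.03, 0.05, 0.01, -0.1, -0.01, -0.02, 1, 0.03, 0.06, 0, -0.11, -0.01, -0.02, 1, 0.04, 0.06, -0.01, -0.11, -0.01, -0.01, 1, 0.04, 0.07, -0.02, -0.11, 0, 0, 1, 0.04, 0.07, -0.04, -0.12, 0, 0, 1, 0.03, 0.09, -0.04, -0.12, 0, 0.02, 1, 0.03, 0.09, -0.04, -0.11, 0, 0.01, 1, 0.02, 0.1, -0.06, -0.12, -0.01, 0.02, 1,
pred q [-0.1    0.972  0.18   2.262  4.112  1.301 -1.581] pose [0.527 0.143 0.223] [ 0.522  0.739 -0.426]
```

Request:
servo_tool:
  increments: [-0.09,0.05,0.06,-0.04,-0.09,-0.04,1,-0.07,0.04,0.07,-0.04,-0.09,-0.05,1,-0.06,0.05,0.06,-0.05,-0.07,-0.05,1,-0.04,0.04,0.06,-0.06,-0.07,-0.05,1,-0.02,0.05,0.05,-0.07,-0.05,-0.05,1,0,0.04,0.04,-0.08,-0.04,-0.05,1,0.01,0.05,0.03,-0.09,-0.03,-0.04,1,0.02,0.05,0.02,-0.09,-0.03,-0.04,1]

```text
time_s: 8.3
tcp_pos: [0.6714, 0.021, 0.363]
orientation: [[-0.229, 0.43, 0.873], [-0.314, 0.816, -0.485], [-0.921, -0.385, -0.051]]
contact_force: [0.3, -0.4, 0.6]
gripper_width: 0.0853
grasp_force: 0.0
```

```bash
python3 log.py; tail -1 log.txt|cut -c1-170; sed -i 's/lerp(q,qF,16)/lerp(q,qF,10)/' t3.py; python3 t3.py
```

```text
{"q": [-0.7345195435307754, 1.0211059233087878, 0.7748206878904874, 1.9861853061055472, 2.3833461807903156, 0.871882272296041, -1.452096761724558], "tcp_pos": [0.67137055
10
0.07, 0.03, 0.02, -0.07, 0.03, -0.05, 1, 0.06, 0.04, 0.01, -0.08, 0.02, -0.04, 1, 0.06, 0.05, 0.01, -0.09, 0.01, -0.03, 1, 0.05, 0.06, 0, -0.09, 0.01, -0.02, 1, 0.04, 0.06, -0.02, -0.1, 0, -0.01, 1, 0.02, 0.06, -0.02, -0.1, -0.01, 0, 1, 0.02, 0.07, -0.02, -0.1, -0.02, 0, 1, 0, 0.08, -0.04, -0.1, -0.03, 0.01, 1, -0.02, 0.07, -0.03, -0.09, -0.03, 0.01, 1, -0.02, 0.09, -0.05, -0.1, -0.05, 0, 1,
pred q [-0.085  0.973  0.154  2.261  4.109  1.291 -1.574] pose [0.528 0.144 0.223] [ 0.522  0.743 -0.42 ]
```

Request:
servo_tool:
  increments: [0.07,0.03,0.02,-0.07,0.03,-0.05,1,0.06,0.04,0.01,-0.08,0.02,-0.04,1,0.06,0.05,0.01,-0.09,0.01,-0.03,1,0.05,0.06,0,-0.09,0.01,-0.02,1,0.04,0.06,-0.02,-0.1,0,-0.01,1,0.02,0.06,-0.02,-0.1,-0.01,0,1,0.02,0.07,-0.02,-0.1,-0.02,0,1,0,0.08,-0.04,-0.1,-0.03,0.01,1,-0.02,0.07,-0.03,-0.09,-0.03,0.01,1,-0.02,0.09,-0.05,-0.1,-0.05,0,1,0,0,0,0,0,0,1]

```text
time_s: 9.68
tcp_pos: [0.5271, 0.1433, 0.2223]
orientation: [[-0.249, -0.813, 0.525], [-0.339, 0.582, 0.739], [-0.907, 0.006, -0.421]]
contact_force: [0.7, -0.3, -0.1]
gripper_width: 0.0851
grasp_force: 0.0
```

```bash
python3 log.py; tail -1 log.txt|cut -c1-170; cat > t4.py <<'E'
from m import *
im,d=optics.camera('wrist'); cv2.imwrite('pics/w1.png',im); np.save('pics/w1.npy',d)
X=cloud('wrist',np.ones(d.shape,bool),d)
B=X[(np.abs(X[:,:2]-[.609,.259])<.06).all(1)&(X[:,2]>.012)&(X[:,2]<.075)]
T=B[B[:,2]>.055]; print(len(B),len(T),T.mean(0) if len(T) else '',np.percentile(B[:,2],[1,50,99]))
for S in(T,B):
    if len(S)>10: print(cv2.minAreaRect(S[:,:2].astype(np.float32)*1000))
from rig import robot
E
python3 t4.py
```

```text
{"q": [-0.08265224499463364, 0.9744006531374231, 0.15112715741335903, 2.265938337873089, 4.1013515784071926, 1.2920217981502795, -1.5728629600887076], "tcp_pos": [0.52713
7617 3702 [0.6034 0.25   0.06  ] [0.0254 0.0542 0.0615]
((608.1173706054688, 256.480712890625), (59.1595458984375, 56.10161590576172), 52.40367889404297)
((608.0816040039062, 256.437255859375), (59.27002716064453, 56.10159683227539), 52.407588958740234)
```

View pics/w1.png

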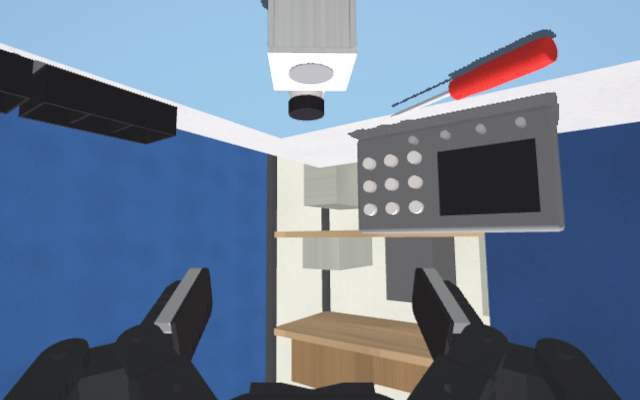

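The wrist picture shows the pot at about (312,60), with the grey pad on its base. The view is upside down, the flux jar is behind it, and the pads straddle it left and right. The refined centre is (0.608, 0.2565) with face yaw 52.4°. Next I'll plan the approach and check the camera's offset.

```bash
cat > t5.py <<'E'
from plan import *
from rig import robot,optics
s=robot.read_state(); q=s['q']; O=s['orientation']; P=(s['tcp_pos'],O)
T=np.linalg.inv(optics.camera_params('wrist')['world_to_cam']); print('cam in tool',O.T@(T[:3,3]-s['tcp_pos']))
print('tcp err',fk(q)[0]-s['tcp_pos'])
az,de=52.4,25
Rm=Rzy(tz(az,de),hz(az)); g=np.r_[.608,.2565,.028]-.054*Rm[:,2]
pre=(g-.1*Rm[:,2],Rm)
def rows(P,goal,n,nd=3):
    r=np.round(inc(P,goal)/n,nd)
    for _ in range(n): P=apply(P,r)
    print(n,'x',r,'->',P[0],P[1][:,2],P[1][:,1]); return P
P=rows(P,pre,5); P=rows(P,(g,Rm),4)
E
python3 t5.py
```

```text
cam in tool [ 0.083  0.001 -0.07 ]
tcp err [-0.    -0.001 -0.   ]
5 x [0.058 0.003 0.027 0.004 0.    0.001] -> [0.523 0.147 0.094] [ 0.553  0.719 -0.422] [-0.793  0.609 -0.001]
4 x [ 0.001 -0.     0.062  0.     0.     0.   ] -> [0.577 0.218 0.05 ] [ 0.553  0.719 -0.422] [-0.793  0.609 -0.001]
```

Request:
servo_tool:
  increments: [0.058,0.003,0.027,0.004,0,0.001,1,0.058,0.003,0.027,0.004,0,0.001,1,0.058,0.003,0.027,0.004,0,0.001,1,0.058,0.003,0.027,0.004,0,0.001,1,0.058,0.003,0.027,0.004,0,0.001,1,0,0,0.06,0,0,0,1,0,0,0.06,0,0,0,1,0,0,0.04,0,0,0,1,0,0,0.02,0,0,0,1,0,0,0,0,0,0,1]

```text
time_s: 10.98
tcp_pos: [0.562, 0.1985, 0.062]
orientation: [[-0.259, -0.793, 0.552], [-0.335, 0.61, 0.718], [-0.906, 0.001, -0.423]]
contact_force: [-0.1, -0.2, -0.1]
gripper_width: 0.0856
grasp_force: 0.0
```

Request:
servo_tool:
  increments: [0,0,0.02,0,0,0,1,0,0,0.02,0,0,0,1]

```text
time_s: 11.22
tcp_pos: [0.5711, 0.2093, 0.0546]
orientation: [[-0.26, -0.791, 0.553], [-0.334, 0.611, 0.717], [-0.906, 0.002, -0.424]]
contact_force: [0.2, -0.1, -0.3]
gripper_width: 0.0858
grasp_force: 0.0
```

Request:
servo_tool:
  increments: [0,0,0.025,0,0,0,1,0,0,0,0,0,0,0.5,0,0,0,0,0,0,0.2,0,0,0,0,0,0,0,0,0,0,0,0,0,0,0,0,0,0,0,0,0]

```text
time_s: 11.98
tcp_pos: [0.5763, 0.2162, 0.0505]
orientation: [[-0.261, -0.792, 0.553], [-0.334, 0.611, 0.718], [-0.906, 0.002, -0.424]]
contact_force: [-1.2, -0.9, 0.4]
gripper_width: 0.0553
grasp_force: 63.1
```

Request:
servo_tool:
  increments: [-0.045,0,-0.021,0,0,0,0,-0.09,0,-0.042,0,0,0,0,-0.09,0,-0.042,0,0,0,0,-0.045,0,-0.021,0,0,0,0,0,0,0,0,0,-0.05,0,0,0,0,0,0,-0.1,0,0,0,0,0,0,-0.11,0,0,0,0,0,0,-0.11,0,0,0,0,0,0,-0.11,0,0,0,0,0,0,-0.11,0,0,0,0,0,0,-0.11,0,0,0,0,0,0,-0.11,0]

```text
time_s: 13.48
tcp_pos: [0.5765, 0.2163, 0.1695]
orientation: [[0.683, -0.478, 0.553], [-0.681, -0.144, 0.718], [-0.264, -0.866, -0.424]]
contact_force: [-0.1, -0.2, -2.3]
gripper_width: 0.0552
grasp_force: 63.2
```

Request:
servo_tool:
  increments: [0,0,0,0,0,-0.11,0,0,0,0,0,0,-0.11,0,0,0,0,0,0,-0.11,0,0,0,0,0,0,-0.11,0,0,0,0,0,0,-0.11,0,0,0,0,0,0,-0.11,0,0,0,0,0,0,-0.11,0,0,0,0,0,0,-0.11,0,0,0,0,0,0,-0.11,0,0,0,0,0,0,-0.11,0,0,0,0,0,0,-0.09,0,0,0,0,0,0,0,0]

```text
time_s: 14.98
tcp_pos: [0.5764, 0.2164, 0.1691]
orientation: [[0.262, 0.792, 0.552], [0.334, -0.611, 0.718], [0.905, -0.003, -0.425]]
contact_force: [-0.3, 0.2, -1.1]
gripper_width: 0.0554
grasp_force: 63.3
```

```bash
python3 log.py; tail -1 log.txt|cut -c1-170; cat > t6.py <<'E'
from plan import *
from rig import robot,optics
from h import cv2
s=robot.read_state(); q=s['q']; P=(s['tcp_pos'],s['orientation'])
for c in('scene','side'): cv2.imwrite(f'pics/{c}6.png',optics.camera(c)[0])
a=cv2.imread('pics/side6.png')[200:320,320:480]; cv2.imwrite('pics/v6.png',cv2.resize(a,None,fx=4,fy=4,interpolation=cv2.INTER_CUBIC))
for az in(35,45):
  for de in(3,8,12):
    Rm=Rzy(tz(az,de),-hz(az)); g=np.array([.65,.20,.055])-.054*Rm[:,2]
    r=ik(g,Rm,q0=q,rest=q,reg=2e-3)[0]; print(az,de,r,fk(r[1],1)[2:])
E
python3 t6.py
```

```text
{"q": [-0.6356695605208916, 1.367429565405695, 0.9775844006238548, 2.1184836984665747, 3.861322734348984, 1.8687878485401666, 0.9331845107749165], "tcp_pos": [0.576361215
35 3 (np.float64(5.944790544361072e-07), array([-0.29 ,  1.545,  0.208,  2.005,  3.501,  1.97 ,  1.514])) (array([0.502, 0.139, 0.326]), array([0.413, 0.034, 0.07 ]))
35 8 (np.float64(4.0179334984739074e-07), array([-0.43 ,  1.556,  0.446,  2.045,  3.39 ,  1.97 ,  1.242])) (array([0.477, 0.208, 0.321]), array([0.415, 0.035, 0.095]))
35 12 (np.float64(1.1458755708633574e-07), array([-0.541,  1.596,  0.658,  2.07 ,  3.322,  1.959,  0.999])) (array([0.451, 0.259, 0.3  ]), array([0.417, 0.037, 0.115]))
45 3 (np.float64(3.479957070153262e-07), array([-0.27 ,  1.555,  0.346,  1.912,  3.697,  1.97 ,  1.44 ])) (array([0.504, 0.129, 0.322]), array([ 0.445, -0.005,  0.07 ]))
45 8 (np.float64(2.60875529465807e-07), array([-0.356,  1.551,  0.502,  1.95 ,  3.635,  1.97 ,  1.286])) (array([0.491, 0.172, 0.323]), array([ 0.447, -0.003,  0.095]))
45 12 (np.float64(1.585286203241414e-07), array([-0.428,  1.563,  0.642,  1.974,  3.594,  1.97 ,  1.145])) (array([0.478, 0.207, 0.317]), array([ 0.449, -0.001,  0.115]))
```

View pics/v6.png

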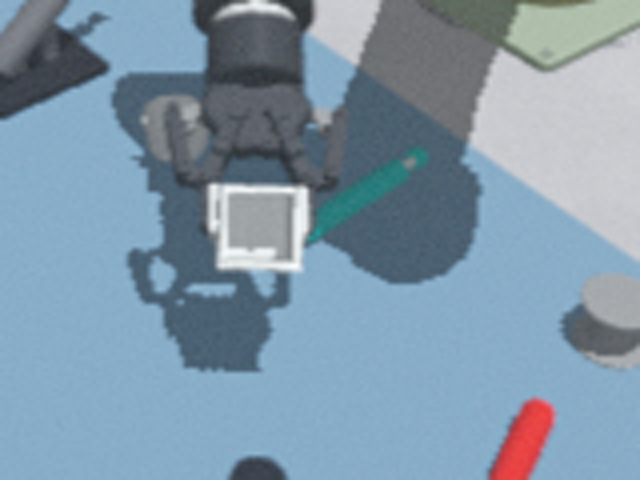

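Side crop: the pot is held mouth-up at crop (260,228), leaning away from the gripper, with the turquoise pump behind it. Next I'll compute the move to the release pose.

```bash
cat > t7.py <<'E'
from plan import *
from rig import robot
s=robot.read_state(); q=s['q']; P=(s['tcp_pos'],s['orientation'])
def rows(P,goal,n,nd=3,q=q):
    r=np.round(inc(P,goal)/n,nd)
    for _ in range(n): P=apply(P,r); q=ik(P[0],P[1],q0=q,m=0,rest=q,reg=.02)[0]; e,q=q
    print(n,'x',', '.join(f'{v:g}' for v in r),'->',P[0],P[1][:,2],'q',q,e); return P,q
Rm=Rzy(tz(28,7),-hz(28)); g=np.array([.65,.20,.048])-.054*Rm[:,2]
P,q=rows(P,(g+[0,0,.05],Rm),8); P,q=rows(P,(g,Rm),4,q=q)
E
python3 t7.py
```

```text
8 x -0.021, 0.015, 0.004, -0.033, 0.025, 0.009 -> [0.603 0.175 0.102] [ 0.879  0.462 -0.12 ] q [-0.586  1.552  0.593  2.147  3.135  1.975  0.969] 1.8818691110963869e-06
4 x -0.03, -0, 0.003, 0.001, -0, -0 -> [0.602 0.174 0.054] [ 0.876  0.467 -0.12 ] q [-0.578  1.64   0.555  2.072  3.09   1.982  0.984] 5.141963394928626e-07
```

Request:
servo_tool:
  increments: [-0.021,0.015,0.004,-0.033,0.025,0.009,0,-0.021,0.015,0.004,-0.033,0.025,0.009,0,-0.021,0.015,0.004,-0.033,0.025,0.009,0,-0.021,0.015,0.004,-0.033,0.025,0.009,0,-0.021,0.015,0.004,-0.033,0.025,0.009,0,-0.021,0.015,0.004,-0.033,0.025,0.009,0,-0.021,0.015,0.004,-0.033,0.025,0.009,0,-0.021,0.015,0.004,-0.033,0.025,0.009,0,0,0,0,0,0,0,0]

```text
time_s: 16.2
tcp_pos: [0.6036, 0.1745, 0.1019]
orientation: [[0.106, 0.466, 0.878], [0.055, -0.885, 0.463], [0.993, -0.001, -0.119]]
contact_force: [0.1, 0.4, -0.9]
gripper_width: 0.0555
grasp_force: 63.6
```

```bash
python3 log.py; tail -1 log.txt|cut -c1-170; python3 - <<'E'
from m import *
im,d=optics.camera('side'); X=cloud('side',np.ones(d.shape,bool),d)
B=X[(np.abs(X[:,:2]-[.65,.2])<.07).all(1)&(X[:,2]>.01)&(X[:,2]<.25)]
print(np.percentile(B,[0,1,5],axis=0))
for n in('scene',):
    r=optics.outline_of('side','pot')
    for k in r[:2]:
        Y=cloud('side',k['region'],d); print(k['conf'],np.percentile(Y,[2,50,98],axis=0))
E
```

```text
{"q": [-0.5726438999389781, 1.5439891237445758, 0.5735405006252432, 2.1470076806047387, 3.1479522300194605, 1.9767870569933665, 0.995566212040341], "tcp_pos": [0.60358302
[[0.5804 0.1301 0.0481]
 [0.5818 0.1332 0.0552]
 [0.5878 0.1464 0.0642]]
0.71 [[0.6223 0.1682 0.0551]
 [0.649  0.193  0.0884]
 [0.6907 0.2395 0.1289]]
```

Request:
servo_tool:
  increments: [-0.03,0,0.003,0,0,0,0,-0.03,0,0.003,0,0,0,0,-0.03,0,0.003,0,0,0,0,-0.02,0,0.002,0,0,0,0,-0.01,0,0,0,0,0,0,0,0,0,0,0,0,0]

```text
time_s: 17.05
tcp_pos: [0.6026, 0.1739, 0.0544]
orientation: [[0.103, 0.467, 0.878], [0.057, -0.884, 0.463], [0.993, 0.003, -0.117]]
contact_force: [0.3, 0.1, -0.2]
gripper_width: 0.0554
grasp_force: 63.8
```

Request:
servo_tool:
  increments: [-0.005,0,0,0,0,0,0,0,0,0,0,0,0,0.7,0,0,0,0,0,0,0.8,0,0,0,0,0,0,1,0,0,0,0,0,0,1,0,0,0,0,0,0,1]

```text
time_s: 17.8
tcp_pos: [0.6024, 0.1738, 0.0523]
orientation: [[0.103, 0.467, 0.878], [0.058, -0.884, 0.463], [0.993, 0.003, -0.118]]
contact_force: [0.0, 1.2, 0.5]
gripper_width: 0.0859
grasp_force: 0.0
```

```bash
cat > pt.py <<'E'
from m import *
for c in('side','scene'):
    im,d=optics.camera(c); cv2.imwrite(f'pics/{c}7.png',im)
    for k in optics.outline_of(c,'pot')[:2]:
        Y=cloud(c,k['region'],d); T=Y[(Y[:,2]>.05)&(Y[:,2]<.075)]; print(c,k['conf'],len(Y),np.percentile(Y,[2,50,98],axis=0).tolist(),cv2.minAreaRect(T[:,:2].astype(np.float32)*1000))
a=cv2.imread('pics/side7.png')[200:320,320:480]; cv2.imwrite('pics/v7.png',cv2.resize(a,None,fx=4,fy=4,interpolation=cv2.INTER_CUBIC))
E
python3 pt.py
```

```text
side 0.84 534 [[0.6023245659341245, 0.15805267416252555, 0.0048347073225876724], [0.6381196797150808, 0.1937329135045699, 0.03962828278450903], [0.6674355642590769, 0.22654889212264723, 0.06320853386448308]] ((629.888916015625, 189.75125122070312), (67.99005126953125, 58.94386672973633), 24.936059951782227)
scene 0.93 437 [[0.5967791278082835, 0.157483232610254, 0.0021645589357431132], [0.6322154118646821, 0.19575688637519598, 0.04185952958297667], [0.6712409035884448, 0.227628699216435, 0.06534884184243936]] ((635.8424682617188, 185.97357177734375), (66.2439956665039, 76.36354064941406), 26.454896926879883)
scene 0.44 140 [[0.35042697891451163, -0.15970475794943728, 0.005497296911797798], [0.4710446004631136, -0.14914218298822357, 0.12028714234462479], [0.5006614061549088, -0.13824037329162064, 0.15623315141525468]] ((0.0, 0.0), (0.0, 0.0), 0.0)
```

View pics/v7.png

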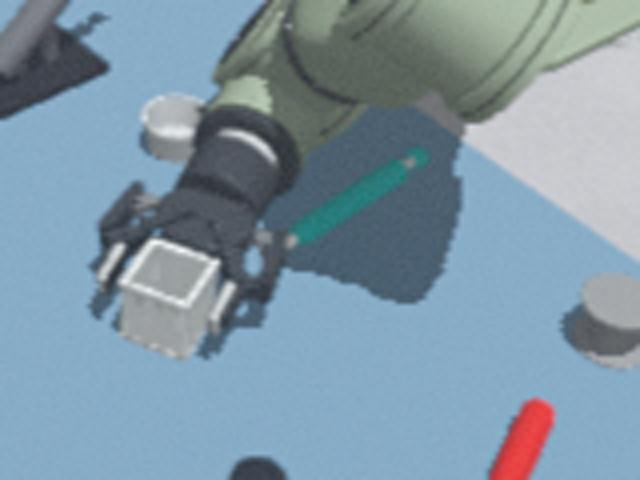

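The pot stands upright between the open fingers, its mouth at crop (170,270). I'll retreat and plan the pump grasp.

Request:
servo_tool:
  increments: [0,0,-0.02,0,0,0,1,0.04,0,-0.02,0,0,0,1,0.1,0,-0.02,0,0,0,1,0.1,0,-0.03,0,0,0,1,0.1,0,-0.03,0,0,0,1,0.1,0,0,0,0,0,1]

```text
time_s: 18.75
tcp_pos: [0.5778, 0.1609, 0.2337]
orientation: [[0.104, 0.465, 0.879], [0.058, -0.885, 0.462], [0.993, 0.002, -0.119]]
contact_force: [0.5, -0.3, -1.6]
gripper_width: 0.085
grasp_force: 0.0
```

```bash
python3 log.py; tail -1 log.txt|cut -c1-170; python3 pt.py; cat > t8.py <<'E'
from plan import *
ax=np.array([-.766,-.05,.641]); ax/=np.linalg.norm(ax)   # tip->knob
fl=np.array([.5535,-.142,.032])
rest=np.array([-.3,1.2,0,1.9,1.6,1.3,0])
for az,de in((-86,0),(-86,20),(-60,0),(-60,20),(-60,35)):
  for s in(1,-1):
    zf=tz(az,de)   # final tool z, pump vertical, pads: x-z plane contains vertical
    Rf=Rzy(zf,s*hz(az))
    # rotation taking vertical to ax
    k=np.cross([0,0,1],ax); k/=np.linalg.norm(k); Q=R.from_rotvec(k*np.arccos(ax[2])).as_matrix()
    Rg=Q@Rf
    g=fl+.13*ax-.054*Rg[:,2]; o=fl+.25*ax-.054*Rg[:,2]
    f=np.array([.634,.189,.105+.13])-.054*Rf[:,2]
    print(az,de,s,'tool z grasp',Rg[:,2])
    for nm,p,M in(('g',g,Rg),('o',o,Rg),('f',f,Rf)):
        for _ in range(1):
            r=ik(p,M,q0=rest,rest=rest,reg=2e-3)[0]
        if r[0]>.003: r=ik(p,M,n=12,rest=rest,reg=2e-3)[0]
        print('  ',nm,round(r[0],4),r[1],fk(r[1],1)[3])
E
python3 t8.py
```

```text
{"q": [-0.43604604568361516, 1.1965015470583444, 0.40448707185222055, 2.3662747722733295, 3.3883721889276885, 1.913955842915755, 1.2993120402646086], "tcp_pos": [0.577805
side 0.91 527 [[0.6013329174362622, 0.16022319899507378, 0.004234219345508708], [0.6398122675405931, 0.19386854431799616, 0.03850646469673291], [0.6680413849048048, 0.22731475285513716, 0.06295295698477522]] ((632.8355712890625, 192.77554321289062), (62.635398864746094, 58.13239669799805), 25.944225311279297)
side 0.23 804 [[0.7461992178291319, -0.07939150660111073, 0.0012343920803942886], [0.7956413460991305, -0.009482065666273132, 0.02125946599911044], [0.8390708802644219, 0.04742675504606233, 0.025915604048800417]] ((0.0, 0.0), (0.0, 0.0), 0.0)
scene 0.7 436 [[0.60285691055279, 0.15807117932097453, 0.0033143652429062477], [0.6370135922902164, 0.1936296294488611, 0.03763450495331766], [0.6711344901402244, 0.22740256811308676, 0.06541926691125431]] ((636.0347900390625, 192.066162109375), (60.4013671875, 59.766170501708984), 27.48869514465332)
scene 0.58 231 [[0.3396761422541163, 0.37435297781877896, 0.0022171694881
[... 2421 characters left out ...]
306  1.97  -0.151] [0.272 0.116 0.101]
   f 0.0 [-0.628  1.103 -0.298  1.322  1.34   1.655  2.222] [0.498 0.425 0.334]
-60 35 1 tool z grasp [ 0.719 -0.689 -0.089]
   g 0.0532 [-0.742  1.802  0.627  2.4    2.081  1.139  2.78 ] [0.292 0.074 0.101]
   o 0.1464 [-0.393  1.772 -0.145  2.4    1.413  1.97   2.78 ] [0.242 0.097 0.059]
   f 0.0 [-0.627  0.992 -0.176  1.324  1.104  1.388 -0.771] [0.515 0.395 0.402]
-60 35 -1 tool z grasp [ 0.719 -0.689 -0.089]
   g 0.0501 [-0.273  1.607 -0.126  2.4    1.818  1.97   0.035] [0.29  0.074 0.105]
   o 0.141 [-0.324  1.548 -0.287  2.4    1.477  1.97   0.013] [0.287 0.122 0.126]
   f 0.0 [-0.503  1.02  -0.47   1.318  1.271  1.572  2.31 ] [0.515 0.395 0.402]
```

```bash
cat > t9.py <<'E'
from plan import *
from rig import robot
q=robot.read_state()['q']
ax=np.array([-.766,-.05,.641]); ax/=np.linalg.norm(ax); fl=np.array([.5535,-.142,.032])
k=np.cross([0,0,1],ax); k/=np.linalg.norm(k); Q=R.from_rotvec(k*np.arccos(ax[2])).as_matrix()
Rg=Q@Rzy(tz(-86,0),-hz(-86)); g=fl+.13*ax-.054*Rg[:,2]
rest=np.array([-.4,1.3,0,1.94,1.3,1.5,.5])
r=ik(g-.12*Rg[:,2]+[0,0,.04],Rg,q0=rest,rest=rest,reg=2e-3)[0]; print(r)
for t in (0,.25,.5,.75,1): print(fk(q+t*(r[1]-q),1)[0],fk(q+t*(r[1]-q),1)[3])
jrows([q]+lerp(q,r[1],16),1)
E
python3 t9.py
```

```text
(np.float64(6.605641620493391e-08), array([-0.563,  1.315, -0.09 ,  1.842,  1.051,  1.643,  0.64 ]))
[0.578 0.161 0.233] [0.37  0.051 0.261]
[0.63  0.106 0.244] [0.394 0.094 0.227]
[0.622 0.047 0.242] [0.412 0.144 0.197]
[0.554 0.009 0.211] [0.422 0.201 0.172]
[0.442 0.025 0.155] [0.426 0.261 0.154]
16
0.01, 0.05, 0.02, -0.07, 0.03, 0.01, 1, 0.01, 0.04, 0.03, -0.06, 0.03, 0.01, 1, 0, 0.04, 0.01, -0.07, 0.03, 0.02, 1, 0.01, 0.04, 0.02, -0.07, 0.04, 0.02, 1, 0.01, 0.04, 0.01, -0.07, 0.03, 0.03, 1, 0.01, 0.04, 0, -0.07, 0.04, 0.02, 1, 0, 0.04, -0.01, -0.07, 0.03, 0.03, 1, 0.01, 0.04, 0, -0.08, 0.03, 0.04, 1, 0, 0.04, -0.02, -0.07, 0.04, 0.03, 1, 0.01, 0.05, -0.02, -0.08, 0.04, 0.03, 1, 0, 0.05, -0.03, -0.07, 0.03, 0.04, 1, 0.01, 0.05, -0.03, -0.08, 0.04, 0.03, 1, 0.01, 0.06, -0.04, -0.08, 0.04, 0.03, 1, 0.02, 0.06, -0.03, -0.08, 0.04, 0.03, 1, 0.02, 0.07, -0.05, -0.08, 0.04, 0.03, 1, 0.03, 0.07, -0.04, -0.08, 0.04, 0.02, 1,
pred q [-0.419  1.331 -0.349  1.834  1.106  1.869  0.543] pose [0.443 0.026 0.155] [ 0.065 -0.998 -0.003]
```

Request:
servo_tool:
  increments: [0.01,0.05,0.02,-0.07,0.03,0.01,1,0.01,0.04,0.03,-0.06,0.03,0.01,1,0,0.04,0.01,-0.07,0.03,0.02,1,0.01,0.04,0.02,-0.07,0.04,0.02,1,0.01,0.04,0.01,-0.07,0.03,0.03,1,0.01,0.04,0,-0.07,0.04,0.02,1,0,0.04,-0.01,-0.07,0.03,0.03,1,0.01,0.04,0,-0.08,0.03,0.04,1,0,0.04,-0.02,-0.07,0.04,0.03,1,0.01,0.05,-0.02,-0.08,0.04,0.03,1,0,0.05,-0.03,-0.07,0.03,0.04,1,0.01,0.05,-0.03,-0.08,0.04,0.03,1]

```text
time_s: 20.45
tcp_pos: [0.5534, 0.0091, 0.2075]
orientation: [[-0.573, -0.603, 0.555], [-0.229, -0.533, -0.815], [0.787, -0.594, 0.167]]
contact_force: [-0.4, -0.3, -0.2]
gripper_width: 0.0857
grasp_force: 0.0
```

Request:
servo_tool:
  increments: [0.01,0.06,-0.04,-0.08,0.04,0.03,1,0.02,0.06,-0.03,-0.08,0.04,0.03,1,0.02,0.07,-0.05,-0.08,0.04,0.03,1,0.03,0.07,-0.04,-0.08,0.04,0.02,1,0,0,0,0,0,0,1]

```text
time_s: 21.08
tcp_pos: [0.4424, 0.0269, 0.1536]
orientation: [[-0.761, -0.645, 0.065], [-0.051, -0.04, -0.998], [0.647, -0.763, -0.002]]
contact_force: [0.3, 0.2, 1.1]
gripper_width: 0.0854
grasp_force: 0.0
```

```bash
python3 log.py; tail -1 log.txt|cut -c1-170; cat > t10.py <<'E'
from m import *
im,d=optics.camera('wrist'); cv2.imwrite('pics/w2.png',im); np.save('pics/w2.npy',d)
X=cloud('wrist',np.ones(d.shape,bool),d).reshape(-1,3)
ax=np.array([-.766,-.05,.641]); fl=np.array([.5535,-.142,.032])
rel=X-fl; t=rel@ax/np.linalg.norm(ax); rr=np.linalg.norm(rel-np.outer(t,ax/np.linalg.norm(ax)),axis=1)
from scipy.optimize import least_squares
P=X[(t>.106)&(t<.155)&(rr<.025)]; print(len(P),P.min(0),P.max(0))
def res(v):
    u=np.array([v[2],v[3],np.sqrt(max(1e-9,1-v[2]**2-v[3]**2))]); c=np.array([v[0],v[1],.116]); r=P-c
    return np.linalg.norm(r-np.outer(r@u,u),axis=1)-.011
s=least_squares(res,[.454,-.149,-.766,-.05],loss='soft_l1',f_scale=.001)
print('axis at z=.116:',s.x,np.abs(res(s.x)).mean(),'yaw',np.degrees(np.arctan2(-s.x[3],-s.x[2])),'lean',np.degrees(np.arcsin(np.hypot(*s.x[2:4]))))
K=X[(t>.165)&(t<.2)&(rr<.03)]; print('knob',len(K),K.mean(0) if len(K) else '', t[(t>.1)&(t<.25)&(rr<.02)].max())
for n in('pump','pump_barrel_top','socket_mouth'):
    for r in optics.spot_point('wrist',n)[:2]: print(n,r)
E
python3 t10.py
```

```text
{"q": [-0.41294179374935097, 1.3372012151486397, -0.36401229842699767, 1.8317483656237805, 1.1065168197898871, 1.8829756268586264, 0.5374773937404188], "tcp_pos": [0.4423
1651 [ 0.4399 -0.1624  0.0999] [ 0.4857 -0.1395  0.1421]
axis at z=.116: [ 0.4689 -0.1524 -0.7676 -0.0493] 0.0010232901561410012 yaw 3.6752562543258196 lean 50.276256465407876
knob 474 [ 0.4278 -0.1478  0.1508] 0.1777095089802926
pump {'point': [509.2, 166.4], 'conf': 0.96}
pump {'point': [334.6, 273.2], 'conf': 0.7}
pump_barrel_top {'point': [334.6, 210.4], 'conf': 0.72}
pump_barrel_top {'point': [403.5, 199.5], 'conf': 0.71}
socket_mouth {'point': [333.8, 272.7], 'conf': 0.95}
```

View pics/w2.png

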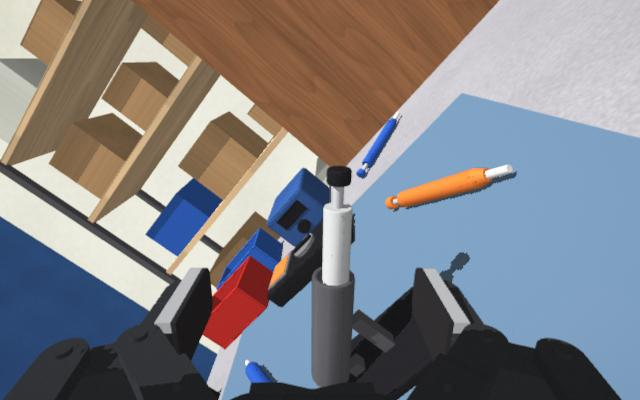

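The wrist view shows the grey pump in its stand. The knob is at (339,176), the barrel spans rows 205–275 at column 336, and the tube mouth is at (334,275). It is clearly distinct from the orange (450,187) and blue (378,147) look-alikes. Barrel fit: the axis passes (0.469, -0.152, 0.116) and leans 50.3°.

```bash
cat > rows.py <<'E'
from plan import *
def rows(P,goal,n,q,nd=3):
    r=np.round(inc(P,goal)/n,nd)
    for _ in range(n): P=apply(P,r); e,q=ik(P[0],P[1],q0=q,m=0,rest=q,reg=.02)[0]
    print(n,'x',', '.join(f'{v:g}' for v in r+0.),'->',P[0],P[1][:,2],'q',q,round(e,5)); return P,q
E
cat > t11.py <<'E'
from rows import *
from rig import robot
s=robot.read_state(); q=s['q']; P=(s['tcp_pos'],s['orientation'])
u=np.array([-.7676,-.0493,0]); u[2]=np.sqrt(1-u@u); c=np.array([.469,-.1524,.116])
z=np.cross(u,[0,0,1]); z/=np.linalg.norm(z); z=z if z[1]<0 else -z
Rm=np.stack([u,np.cross(z,u),z],1); g=c-.054*z; print(z)
P,q=rows(P,(g-.08*z,Rm),4,q); P,q=rows(P,(g,Rm),4,q)
# draw 125 mm along u
P,q=rows(P,(g+.125*u,Rm),6,q)
E
python3 t11.py
```

```text
[ 0.064 -0.998 -0.   ]
4 x -0.022, 0.013, 0.029, 0, 0, 0.001 -> [ 0.46  -0.019  0.116] [ 0.066 -0.998 -0.001] q [-0.337  1.406 -0.319  1.809  1.213  1.845  0.528] 0.0
4 x 0, 0, 0.05, 0, 0, 0 -> [ 0.465 -0.099  0.116] [ 0.066 -0.998 -0.001] q [-0.21   1.404 -0.262  1.891  1.342  1.793  0.496] 0.0
6 x 0.052, 0, 0, 0, 0, 0 -> [ 0.37  -0.105  0.196] [ 0.066 -0.998 -0.001] q [-0.257  1.295 -0.311  2.29   1.191  1.713  0.195] 0.0
```

Request:
servo_tool:
  increments: [-0.022,0.013,0.029,0,0,0.001,1,-0.022,0.013,0.029,0,0,0.001,1,-0.022,0.013,0.029,0,0,0.001,1,-0.022,0.013,0.029,0,0,0.001,1,0,0,0.05,0,0,0,1,0,0,0.05,0,0,0,1,0,0,0.05,0,0,0,1,0,0,0.04,0,0,0,1,0,0,0.01,0,0,0,1,0,0,0,0,0,0,1]

```text
time_s: 22.52
tcp_pos: [0.4649, -0.0983, 0.1158]
orientation: [[-0.767, -0.638, 0.065], [-0.052, -0.039, -0.998], [0.639, -0.769, -0.003]]
contact_force: [-0.0, 1.3, 0.0]
gripper_width: 0.0852
grasp_force: 0.0
```

```bash
sed -i 's/^P,q=rows(P,(g-.08.*$/print("in tool:",P[1].T@(c-P[0]))/;/^P,q=rows(P,(g+.125/d' t11.py; python3 t11.py; python3 t10.py | grep -v conf
```

```text
[ 0.064 -0.998 -0.   ]
in tool: [-0.    -0.001  0.054]
6153 [ 0.4383 -0.1616  0.0989] [ 0.4846 -0.1389  0.1411]
axis at z=.116: [ 0.4667 -0.1516 -0.7649 -0.0523] 0.001077451456439881 yaw 3.909780862466291 lean 50.054368787853704
knob 1982 [ 0.4265 -0.1466  0.1493] 0.17777595040500996
```

Request:
servo_tool:
  increments: [0,0,0,0,0,0,0.4,0,0,0,0,0,0,0.2,0,0,0,0,0,0,0,0,0,0,0,0,0,0,0,0,0,0,0,0,0,0,0,0,0,0,0,0,0,0,0,0,0,0,0]

```text
time_s: 23.6
tcp_pos: [0.4649, -0.0984, 0.1158]
orientation: [[-0.767, -0.638, 0.065], [-0.052, -0.04, -0.998], [0.639, -0.769, -0.003]]
contact_force: [0.2, -0.7, 0.4]
gripper_width: 0.0203
grasp_force: 58.5
```

Request:
servo_tool:
  increments: [0.02,0,0,0,0,0,0,0.04,0,0,0,0,0,0,0.05,0,0,0,0,0,0,0.05,0,0,0,0,0,0,0.05,0,0,0,0,0,0,0.05,0,0,0,0,0,0,0.05,0,0,0,0,0,0,0,0,0,0,0,0,0]

```text
time_s: 24.6
tcp_pos: [0.3695, -0.1049, 0.1957]
orientation: [[-0.767, -0.638, 0.066], [-0.052, -0.04, -0.998], [0.64, -0.769, -0.003]]
contact_force: [0.1, -0.3, -0.9]
gripper_width: 0.0204
grasp_force: 58.6
```

```bash
python3 log.py; tail -1 log.txt|cut -c1-170; cat > t12.py <<'E'
from rows import *
from rig import robot
s=robot.read_state(); q=s['q']; P=(s['tcp_pos'],s['orientation'])
for az in(-86,-70,-60):
  Rf=Rzy(tz(az,0),-hz(az)); f=np.array([.634,.192,.105+.131])-.054*Rf[:,2]
  r=ik(f,Rf,q0=q,rest=q,reg=2e-3)[0]; print(az,r)
Rf=Rzy(tz(-86,0),-hz(-86))
print('A: upright + rise'); P,q=rows(P,(P[0]+[.03,.05,.11],Rf),8,q)
print('grasp z',(P[0]+.054*P[1][:,2]))
Rf=Rzy(tz(-60,0),-hz(-60)); f=np.array([.634,.192,.31])-.054*Rf[:,2]
P,q=rows(P,(f,Rf),12,q)
E
python3 t12.py
```

```text
{"q": [-0.25496408092969, 1.2964910462137929, -0.3181442203295628, 2.2909449598890568, 1.1880286022745026, 1.7170209941369843, 0.19006777186156185], "tcp_pos": [0.3695041
-86 (np.float64(3.0931094132429344e-06), array([-0.8  ,  1.513,  0.521,  0.555,  0.807,  1.97 ,  2.684]))
-70 (np.float64(8.153006561645195e-07), array([-0.694,  1.32 , -0.189,  1.041,  1.405,  1.97 ,  2.285]))
-60 (np.float64(6.126100964576043e-07), array([-0.694,  1.258, -0.215,  1.281,  1.487,  1.872,  2.144]))
A: upright + rise
8 x 0.014, -0.033, -0.015, 0, 0, -0.07 -> [ 0.436 -0.053  0.282] [ 0.066 -0.998 -0.003] q [-0.208  1.087 -0.495  2.062  1.166  1.987  1.446] 0.0
grasp z [ 0.439 -0.106  0.282]
12 x 0.006, -0.04, -0.058, 0.024, 0, 0 -> [0.545 0.265 0.312] [ 0.495 -0.869 -0.004] q [-0.731  1.118 -0.338  1.407  1.435  2.02   2.125] 0.0
```

Request:
servo_tool:
  increments: [0.06,-0.07,0,0,0,0,0,0.014,-0.033,-0.015,0,0,-0.07,0,0.014,-0.033,-0.015,0,0,-0.07,0,0.014,-0.033,-0.015,0,0,-0.07,0,0.014,-0.033,-0.015,0,0,-0.07,0,0.014,-0.033,-0.015,0,0,-0.07,0,0.014,-0.033,-0.015,0,0,-0.07,0,0.014,-0.033,-0.015,0,0,-0.07,0,0.014,-0.033,-0.015,0,0,-0.07,0,0,0,0,0,0,0,0]

```text
time_s: 25.85
tcp_pos: [0.4359, -0.0527, 0.3187]
orientation: [[0.001, -0.998, 0.065], [-0.003, -0.065, -0.998], [1.0, 0.001, -0.003]]
contact_force: [-1.1, -0.5, -2.3]
gripper_width: 0.0203
grasp_force: 58.7
```

```bash
python3 log.py; tail -1 log.txt|cut -c1-170; sed -i '/^print(.A/d;/^print(.grasp/d;s/,12,q)/,14,q)/' t12.py; python3 t12.py | tail -1
```

```text
{"q": [-0.22530004750087845, 1.000779428241331, -0.4637286849983881, 2.067222597737205, 1.1624720181813148, 1.9705422280240508, 1.5283063764726097], "tcp_pos": [0.4358902
14 x -0.002, -0.034, -0.05, 0.021, 0, 0 -> [0.541 0.266 0.308] [ 0.503 -0.865 -0.003] q [-0.735  1.12  -0.342  1.421  1.432  2.02   2.106] 0.0
```

Request:
servo_tool:
  increments: [-0.002,-0.034,-0.05,0.021,0,0,0,-0.002,-0.034,-0.05,0.021,0,0,0,-0.002,-0.034,-0.05,0.021,0,0,0,-0.002,-0.034,-0.05,0.021,0,0,0,-0.002,-0.034,-0.05,0.021,0,0,0,-0.002,-0.034,-0.05,0.021,0,0,0,-0.002,-0.034,-0.05,0.021,0,0,0]

```text
time_s: 26.72
tcp_pos: [0.5065, 0.1009, 0.3127]
orientation: [[0.0, -0.956, 0.293], [-0.003, -0.293, -0.956], [1.0, -0.001, -0.003]]
contact_force: [-0.2, -0.0, -1.0]
gripper_width: 0.02
grasp_force: 58.7
```

```bash
python3 log.py; tail -1 log.txt|cut -c1-170; cat > t13.py <<'E'
from rows import *
from rig import robot
s=robot.read_state()
for az in(-60,-45,-30):
  q=s['q']; P=(s['tcp_pos'],s['orientation'])
  Rf=Rzy(tz(az,0),-hz(az)); f=np.array([.634,.192,.29])-.054*Rf[:,2]
  P,q=rows(P,(f,Rf),8,q)
E
python3 t13.py; python3 pt.py
```

```text
{"q": [-0.5059727427008361, 1.0410901132411203, -0.3748943821143229, 1.7588609739239756, 1.2790884036452235, 1.9952218704858269, 1.8132741104088772], "tcp_pos": [0.506496
8 x -0.007, -0.043, -0.032, 0.018, 0, 0 -> [0.594 0.248 0.291] [ 0.5   -0.866 -0.003] q [-0.664  1.176 -0.342  1.311  1.539  1.984  2.194] 0.0
8 x -0.007, -0.039, -0.03, 0.039, 0, 0 -> [0.568 0.244 0.291] [ 0.708 -0.706 -0.002] q [-0.661  1.102 -0.386  1.651  1.661  1.904  1.994] 0.0
8 x -0.007, -0.035, -0.028, 0.06, 0, 0 -> [0.544 0.236 0.291] [ 0.868 -0.497 -0.002] q [-0.649  1.061 -0.409  1.958  1.83   1.88   1.805] 0.0
side 0.96 553 [[0.6000644794682953, 0.15939258330621395, 0.002545140925814242], [0.6389023549391225, 0.19567285649934074, 0.039029895786165], [0.6676908482529343, 0.22738121850216791, 0.06285824618076166]] ((632.6254272460938, 192.00674438476562), (61.63304138183594, 58.01295471191406), 27.87741470336914)
scene 0.85 423 [[0.6024528864880968, 0.1567790338034523, 0.0030781860721978125], [0.634556243769466, 0.19354167015798238, 0.03853523329597497], [0.6703834314161616, 0.22599113826556386, 0.06524354516448895]] ((633.9557495117188, 191.736083984375), (63.9986572265625, 60.0070915222168), 26.4654541015625)
scene 0.4 229 [[0.45806652756140376, -0.00867044641638348, 0.002016527736756926], [0.47830169745418183, 0.018764882783112502, 0.0176273673011742], [0.5187718933822045, 0.04508669353354068, 0.03813914810072105]] ((0.0, 0.0), (0.0, 0.0), 0.0)
```

Request:
servo_tool:
  increments: [-0.007,-0.039,-0.03,0.039,0,0,0,-0.007,-0.039,-0.03,0.039,0,0,0,-0.007,-0.039,-0.03,0.039,0,0,0,-0.007,-0.039,-0.03,0.039,0,0,0,-0.007,-0.039,-0.03,0.039,0,0,0,-0.007,-0.039,-0.03,0.039,0,0,0,-0.007,-0.039,-0.03,0.039,0,0,0,-0.007,-0.039,-0.03,0.039,0,0,0,0,0,0,0,0,0,0]

```text
time_s: 28.05
tcp_pos: [0.5676, 0.2436, 0.2905]
orientation: [[0.003, -0.707, 0.708], [-0.003, -0.708, -0.707], [1.0, -0.0, -0.004]]
contact_force: [0.0, 0.4, -1.2]
gripper_width: 0.0203
grasp_force: 58.7
```

```bash
python3 log.py; tail -1 log.txt|cut -c1-170; cat > t14.py <<'E'
from m import *
from scipy.optimize import least_squares
s=robot.read_state(); hp=s['tcp_pos']+.054*s['orientation'][:,2]; print('hold',hp)
for c in('side','scene'):
    im,d=optics.camera(c); cv2.imwrite(f'pics/{c}8.png',im)
    X=cloud(c,np.ones(d.shape,bool),d)
    B=X[(np.linalg.norm(X[:,:2]-hp[:2],axis=1)<.025)&(X[:,2]>hp[2]-.16)&(X[:,2]<hp[2]+.09)]
    lo=B[(B[:,2]>.08)&(B[:,2]<hp[2]-.02)]
    print(c,len(lo),lo[:,2].min(),'knob top',B[:,2].max())
    for a in np.arange(hp[2]-.14,hp[2]+.06,.02):
        b=B[(B[:,2]>a)&(B[:,2]<=a+.02)]
        if len(b): print('  ',round(a,3),len(b),b.mean(0)[:2])
    for r in optics.spot_point(c,'pump')[:4]: print(r, 'exp tip px',proj(c,hp-[0,0,.131]))
a=cv2.imread('pics/side8.png')[160:320,300:500]; cv2.imwrite('pics/v8.png',cv2.resize(a,None,fx=3.5,fy=3.5,interpolation=cv2.INTER_CUBIC))
E
python3 t14.py
```

```text
{"q": [-0.6557128926516352, 1.1033479316684083, -0.3957305461655653, 1.6543376336994342, 1.6628066967486348, 1.9104796811421763, 1.9935404383904125], "tcp_pos": [0.567560
hold [0.6058 0.2054 0.2903]
side 192 0.1528654592292008 knob top 0.34879428402418133
   0.15 12 [0.6078 0.2058]
   0.17 16 [0.6104 0.2082]
   0.19 38 [0.6115 0.2102]
   0.21 41 [0.6114 0.2109]
   0.23 44 [0.6104 0.2104]
   0.25 41 [0.6107 0.212 ]
   0.27 34 [0.6146 0.2113]
   0.29 114 [0.6109 0.2129]
   0.31 48 [0.6068 0.2098]
   0.33 40 [0.6061 0.2097]
{'point': [388.6, 261.5], 'conf': 0.81} exp tip px [[373.3974 242.0234]]
{'point': [251.1, 215.1], 'conf': 0.79} exp tip px [[373.3974 242.0234]]
{'point': [352.8, 189.3], 'conf': 0.65} exp tip px [[373.3974 242.0234]]
{'point': [371.8, 241.4], 'conf': 0.55} exp tip px [[373.3974 242.0234]]
scene 121 0.1591054771483067 knob top 0.352273612248335
   0.15 6 [0.6117 0.2029]
   0.17 9 [0.6126 0.2025]
   0.19 18 [0.6161 0.2023]
   0.21 33 [0.6153 0.2023]
   0.23 29 [0.6147 0.2034]
   0.25 26 [0.6143 0.2014]
   0.27 40 [0.614  0.1978]
   0.29 104 [0.6111 0.2055]
   0.31 42 [0.6101 0.2057]
   0.33 33 [0.6083 0.2067]
{'point': [264.4, 271.7], 'conf': 0.8} exp tip px [[424.3108 202.058 ]]
{'point': [423.0, 206.7], 'conf': 0.72} exp tip px [[424.3108 202.058 ]]
{'point': [406.0, 208.4], 'conf': 0.71} exp tip px [[424.3108 202.058 ]]
{'point': [168.1, 169.6], 'conf': 0.69} exp tip px [[424.3108 202.058 ]]
```

View pics/v8.png

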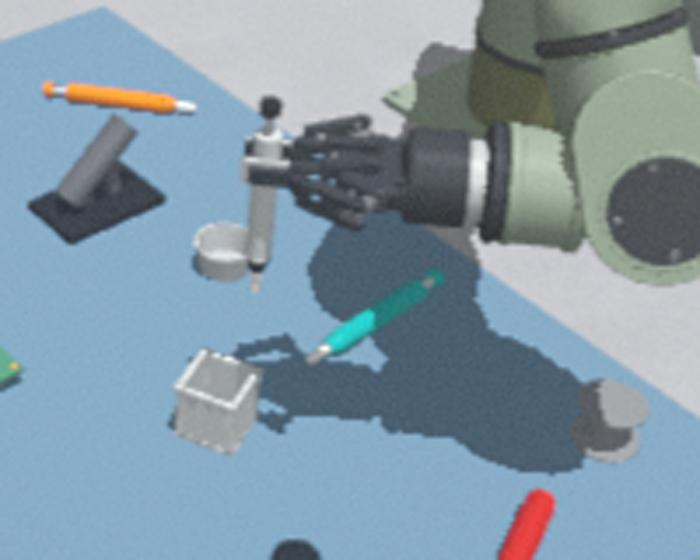

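The side crop shows the pump held vertical. Its nozzle tip is at crop (256,285), and the pot's mouth is at (217,378). Moving it over the pot.

Request:
servo_tool:
  increments: [0,-0.007,0.018,0,0,0,0,0,-0.007,0.018,0,0,0,0,0,-0.006,0.018,0,0,0,0,0,-0.006,0.019,0,0,0,0,-0.04,0,0,0,0,0,0,-0.04,0,0,0,0,0,0,-0.03,0,0,0,0,0,0,-0.015,0,0,0,0,0,0,0,0,0,0,0,0,0,0,0,0,0,0,0,0]

```text
time_s: 29.5
tcp_pos: [0.5957, 0.2309, 0.2414]
orientation: [[0.002, -0.707, 0.708], [-0.003, -0.708, -0.707], [1.0, -0.0, -0.004]]
contact_force: [-0.2, 0.3, 0.2]
gripper_width: 0.02
grasp_force: 58.7
```

```bash
sed -i 's/X\[:,2\]>hp\[2\]-.16/X[:,2]>.075/' t14.py; python3 t14.py; python3 pt.py; python3 -c "
from rig import robot;s=robot.read_state();print(s['q'],abs(s['joint_vel']).max(),s['time_s'])"
```

```text
hold [0.6339 0.1927 0.2412]
side 176 0.10838291400910727 knob top 0.3003590868693039
   0.101 10 [0.6366 0.1925]
   0.121 16 [0.638 0.195]
   0.141 33 [0.6392 0.1979]
   0.161 35 [0.6393 0.1986]
   0.181 45 [0.6386 0.198 ]
   0.201 37 [0.6391 0.1996]
   0.221 39 [0.6416 0.202 ]
   0.241 108 [0.6383 0.1991]
   0.261 42 [0.6347 0.1968]
   0.281 39 [0.6346 0.1976]
{'point': [250.0, 217.1], 'conf': 0.79} exp tip px [[362.7329 255.8716]]
{'point': [354.5, 188.9], 'conf': 0.74} exp tip px [[362.7329 255.8716]]
{'point': [294.0, 145.3], 'conf': 0.59} exp tip px [[362.7329 255.8716]]
{'point': [388.3, 260.2], 'conf': 0.57} exp tip px [[362.7329 255.8716]]
scene 116 0.113214186565884 knob top 0.3030959273380476
   0.101 5 [0.6404 0.1911]
   0.121 7 [0.6413 0.1921]
   0.141 24 [0.6432 0.1907]
   0.161 24 [0.6426 0.1903]
   0.181 31 [0.6433 0.1914]
   0.201 25 [0.6423 0.1903]
   0.221 29 [0.6429 0.1873]
   0.241 105 [0.6387 0.1925]
   0.261 38 [0.6379 0.1939]
   0.281 28 [0.6372 0.1942]
   0.301 4 [0.6363 0.1969]
{'point': [408.3, 208.4], 'conf': 0.78} exp tip px [[418.8686 217.4958]]
{'point':
[... 555 characters left out ...]
2, 0.1575702860520302, 0.0015385113804892827], [0.6366351043889178, 0.19393483767474315, 0.037265457678153036], [0.6707702559593138, 0.22494565579859452, 0.0654894633741618]] ((634.9739379882812, 193.1182098388672), (60.72266387939453, 62.98204803466797), 26.970081329345703)
scene 0.74 762 [[0.479563331352914, -0.18830946694792666, 0.006775492429674461], [0.5488563407916636, -0.14865409104446586, 0.016410432034322908], [0.6013840486385985, -0.10847085285063689, 0.10198671497428514]] ((550.9860229492188, -146.8291015625), (56.79452896118164, 31.997095108032227), 0.30023443698883057)
[-0.62032941  1.19667442 -0.37017906  1.59681951  1.72302842  1.87680731
  1.97118601] 0.00212380058356087 29.9
```

View pics/v8.png

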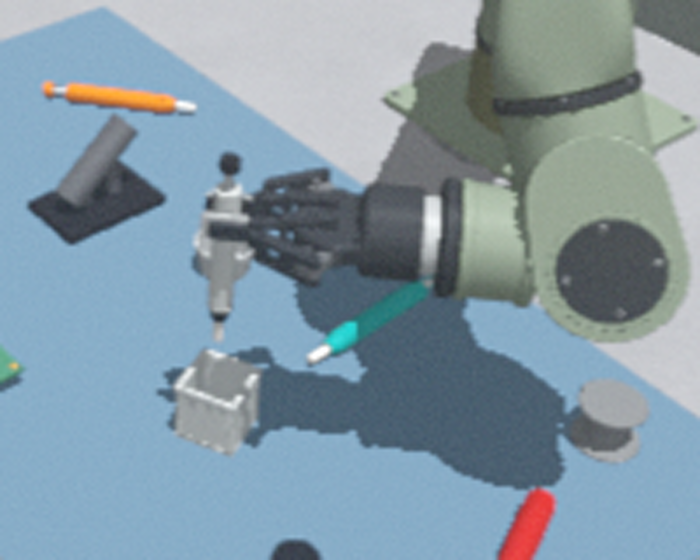

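The side crop shows the pump upright, with its nozzle at (219,333) above the pot's mouth at (217,378). The tip is at about (0.634, 0.192, 0.107) over the pot centre (0.634, 0.193), and the arm is still. I'm handing in.

```bash
python3 -c "
from rig import sign_off;print(sign_off())"
```

```text
the job is handed in; nothing more can be done
None
```

I turned the pot mouth-up and let go of it, drew the pump out, and handed in with it held nozzle-down about 4 cm over the centre of the pot's mouth; sign-off returned no verdict.

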